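Clear the tray and draw out the long bar

ROBOT

A 6-joint arm with a two-finger parallel gripper is mounted at the origin on the work surface. World frame = base frame: x ahead of the robot, y to its left, z up, the work surface at z = 0. Lengths are in m, angles in degrees, forces in N, time in s.
With the tool pointing down it reaches from about 0.25 to 0.725 m from the base axis. Payload 9.7 kg.
Tool frame: the origin (TCP) lies at the very end of the fingers, on their centre line; the grasp point (between the pads) lies 19 mm behind it (bot.pinch_z is the distance from the TCP to the grasp point, in m); x points along the fingers, z is the direction in which the jaws open and shut, and the axes are right-handed (so a half turn about x gives the same grasp; the last joint's range is limited). The gripper opens to 85 mm and grips with 20 to 120 N. Pads are 22 mm wide; open, the fingers measure 114 mm over their backs; the gripper's body (76 mm by 85 mm) begins 54 mm behind the grasp point. The pads swing forward as they close: fully open they stand 13 mm farther back than shut.
Start: joints at [63.426, 4.979, 10.078, 95.1, 0, 90], TCP at [0.246, 0.492, 0.231] pointing down, gripper open.
Joint ranges: [-179.16, 179.16], [-48.56, 103.87], [-65.8, 70.77], [-126.05, 130.52], [-82.76, 87.17], [-180, 180]. Speed limits (degrees/s): [127.2, 127.2, 147.25, 180, 180, 180].

INTERFACE

Orientations are given as [roll, pitch, yaw] about the fixed x, y, z axes, in that order (R = Rz(yaw) Ry(pitch) Rx(roll)).
In Python, from workcell import bot gives the robot as it stands.
- The arm moves only by the tool play_rows, never from a script. Its argument "rows" is a list of rows, each a list of 3 entries, a list of its own where there are three numbers: the shift along the tool's x, y, z in cm, then the turn about the tool's x in degrees, then the finger opening in cm, from 0 to 8.54. A call has 1 to 12 rows; each row is the pose to reach, as a shift and turn from the pose commanded when the call began, along the tool's axes at that moment; what a row does not reach only later rows make up. A row lasts 1/12 s, in which the tool goes at most 41.7 mm and 7.16 degrees, less where a joint would pass 70% of its speed; a pose out of reach is approached as far as the arm can. A call with a gripper value outside its range is refused whole. The fingers move at their own pace and stop on an object; "squeeze" is the grip in N (left out, the last holds). Time passes only in rows, so rows that repeat a pose let the fingers close. It gives the time, the measured TCP pose, the force and the opening at its end, in the units of the state.
- bot.get_obs(): the state, without advancing time (a new reading comes with each control period).
- bot.camera(name): name is "scene" or "top" or "wrist"; returns (picture, depth): 384x512x3 uint8, blue, green, red; 384x512 float32, m along the optical axis (not along the pixel's ray), 0 where there is no reading.
- bot.camera_model(name): a dict with "fx", "fy", "cx", "cy" (pixels), "k1" (the pictures are not rectified: a ray, as slopes to the right and down, at radius r is drawn at 1 + k1 r^2 times it, then the intrinsics apply), "origin" and "attitude" of the camera in the world; the wrist camera has in their place "mount" (4x4, takes a point from camera to tool coordinates, whose origin is the TCP and whose axes are the tool frame's). Camera axes: x right, y down, z forward; pixel columns grow to the right and rows downward; lengths in m; the calibration is good to about 2 mm. A picture is of the moment at which its call begins: read the wrist's pose just before it. camera_model takes no time and is no camera call.
- bot.job_done(): hands the job in, once; it reports no verdict.
The state is a dict: "time": time; "q": joint angles; "qd": joint speeds; "joint_efforts": joint torques, N m; "ee_pos": TCP position; "tcp_rot": TCP orientation; "wrist_force": force on the tool from outside, world axes, zero at the start; "torque": the same for the moment, N m; "opening": finger opening in m.
Only numpy, scipy, OpenCV 4.12 (cv2) and the standard library are available. Lean on these libraries where they do the work, as an engineer would, in place of code of your own. Each camera call takes 0.05 s, during which the arm holds its last target.

TASK

First take the wooden pressing block off the top of the grey accessory tray and balance it, sole down, centred and level on the crown of the curved blue platen, and let go of it. Then draw the long aluminium bar out of the tray: it is longer than the opening between the two end covers, so slide it under one cover, tilt it and bring it out slantwise, and finish while holding it still in the gripper with the whole bar clearly above the tray, at least a hand's breadth over it. Leave the block balanced and do not disturb the other things on the table.

Things in the scene. Friction and masses are not known exactly. Their poses are not given: they have to be found in the camera images.
- tray: Fixed grey tray, 140 (x) x 350 (y) x 68 high mm; origin: centre of its underside. Inside 130 x 340 mm, floor 6 mm above the table. Two fixed dark covers with yellow edges (underside 64, top 68 mm above the table) close its ends from y = 75 mm outwards both ways: the opening is 130 (x) x 150 (y) mm. There the long side walls (5 mm thick) are cut down to 40 mm above the table; elsewhere 68.
- block_center (a point): Centre of the loose wooden pressing block, 45 (x) x 185 (y, its long way) x 30 (z) mm, about 0.16 kg, flat black rubber sole underneath. At first it lies sole down on both end covers, bridging the opening along the tray's y, its underside 68 mm above the table.
- block: The same pressing block; origin at the centre of its underside, axes as for its centre.
- platen_crown (a point): Highest point (middle of the crown) of the fixed curved blue platen on its black stand, 110 mm above the table. The platen is 160 mm long along its x, 112 mm wide, and curved across its y with a radius of 90 mm (falling to both sides), fine facets of about 8 mm. z points up. The block fits with its long way (its y) along the platen's x, overhanging a little.
- platen: The platen with its stand; origin at the centre of the stand's underside on the table, axes as for its crown.
- bar_center (a point): Centre of the loose aluminium bar with orange ends, 18 (x) x 220 (y, its long way) x 24 (z) mm, about 0.15 kg. At first it lies flat on the tray's floor (underside 6 mm above the table) along the tray's y, each end hidden under a cover, with at least 30 mm free beside it at its middle.
- bar_left_end (a point): Middle of the bar's end face at its +y end, 110 mm from its centre.
- bar_right_end (a point): Middle of the bar's end face at its -y end, 110 mm from its centre.
- bar: The same bar; origin at the centre of its underside.
- mug: Bystander: white mug, 80 mm wide, 95 high; origin under its centre.
- tape_roll: Bystander: yellow tape roll lying flat, 90 mm across, 25 high; origin under its centre.
- spray_can: Bystander: green bottle, 60 mm wide, 150 high; origin under its centre.
- scraper: Bystander: flat spatula-like scraper lying on the table, 250 mm or so long; origin under its middle.
- screwdriver: Bystander: screwdriver lying on the table, 200 mm or so long; origin under its middle.
- jar: Bystander: amber jar with steel lid, 68 mm wide, 80 high; origin under its centre.
Things that resemble listed ones, but are neither listed nor needed, are in the scene too. What is shaped like the platen but green or orange is not meant.

How it is judged (in metres and radians):
On the way, in this order (a step that is already met when the one before it is completed fails the run):
1. the block rests balanced on the crown of the blue platen, let go (horizontal distance between block_center and platen_crown below 0.022 m and angle between block_center's own z axis and vertical below 0.22 rad and z of block_center in the frame of platen_crown between 0.005 and 0.025 m and contact force between block and the fingers below 0.1 N and contact force between block and platen above 0.3 N and linear speed of block below 0.03 m/s), for 0.3 s.
2. the bar slants through the tray's opening, one end out above the covers and the other still inside below them (((height (world z) of bar_left_end above 0.078 m and height (world z) of bar_right_end below 0.06 m) or (height (world z) of bar_right_end above 0.078 m and height (world z) of bar_left_end below 0.06 m))), for 0.05 s.
At the end, for the whole second after the job is handed in: The gripper holds the bar at rest, both ends at least 60 mm above the tray's covers (128 mm above the table), touching neither tray, platen nor block; the block rests let go on the platen, centre within 22 mm (level) of the crown, tilted less than 0.22 rad (all of step 1 and height (world z) of each of bar_left_end, bar_right_end above 0.128 m and contact force between bar and the fingers above 1 N and linear speed of bar below 0.03 m/s and contact force between bar and tray below 0.1 N and contact force between bar and platen below 0.1 N and contact force between bar and block below 0.1 N); the arm keeps its last pose, push and grip.
It fails at once if one of the other things on the table (mug, tape roll, green bottle, scraper, screwdriver, jar) is moved by more than 30 mm (distance of any of mug, tape_roll, spray_can, scraper, screwdriver, jar from where it was at the start of the episode above 0.03 m).
It also fails if it takes over 58 s, if anything falls off the work surface, if the arm or the gripper's body presses on something with over 40 N, if the wrist force passes 120 N, or if a joint passes its speed limit or range.

## Working session

There is one attempt and no reset: what is moved stays moved. The work goes in short steps, Python scripts to look and compute and a tool call to move; the robot and the scene stay as the last step left them, time stands still between calls to the robot, and variables do not carry over. Pictures are saved under pics/ and viewed, and the job is handed in when it is done.

Besides the shell and the picture viewer there is one more tool, called by a JSON object that holds its "name" and its "arguments", one argument or row to a line. play_rows: Moves the arm, as the interface text tells. Its arguments: {"type":"object","properties":{"rows":{"type":"array"},"squeeze":{"type":"number"}},"required":["rows"]}

```bash
ls; mkdir -p pics; cat > h.py <<'E'
import numpy as np,cv2
from workcell import bot
from scipy.spatial.transform import Rotation as R
def snap(n,f,crop=None):
    o=bot.get_obs(); im,d=bot.camera(n)
    cv2.imwrite('pics/'+f+'.png',im); np.savez('pics/'+f+'.npz',im=im,d=d,p=o['ee_pos'],r=o['tcp_rot'])
    return im,d,o
def cam(n,o=None,p=None,r=None):
    m=bot.camera_model(n)
    if n=='wrist':
        T=np.eye(4);T[:3,:3]=R.from_euler('xyz',r,degrees=True).as_matrix();T[:3,3]=p
        W=T@np.array(m['mount'])
    else:
        W=np.eye(4);a=np.array(m['attitude'])
        W[:3,:3]=a if a.shape==(3,3) else R.from_euler('xyz',a,degrees=True).as_matrix();W[:3,3]=m['origin']
    return m,W
def pts(n,d,p=None,r=None):
    m,W=cam(n,p=p,r=r)
    v,u=np.mgrid[:d.shape[0],:d.shape[1]].astype(np.float64)
    K=np.array([[m['fx'],0,m['cx']],[0,m['fy'],m['cy']],[0,0,1]])
    s=cv2.undistortPoints(np.stack([u.ravel(),v.ravel()],1)[:,None],K,np.array([m['k1'],0,0,0.]))[:,0]
    z=d.ravel(); P=np.c_[s*z[:,None],z]
    return (P@W[:3,:3].T+W[:3,3]).reshape(d.shape+(3,))
def load(n,f):
    a=np.load('pics/'+f+'.npz'); return a['im'],a['d'],pts(n,a['d'],a['p'],a['r'])
E
python3 - <<'E'
from h import *
for n in ['scene','top','wrist']:
    print(n,bot.camera_model(n)); im,d,o=snap(n,n+'0')
print(o, bot.pinch_z)
E
```

```text
pics
scene {'fx': 438.8341384629376, 'fy': 438.8341384629376, 'cx': 247.2054652234778, 'cy': 190.58958583610698, 'k1': 0.025451867363414808, 'origin': array([1.47264269, 0.23622439, 1.1838174 ]), 'attitude': array([-138.37743018,    0.7090628 ,   97.0331957 ])}
top {'fx': 347.61106958854026, 'fy': 347.61106958854026, 'cx': 253.94920459332366, 'cy': 192.7931507166547, 'k1': -0.0015186328519214045, 'origin': array([0.3281811 , 0.09268654, 1.42039694]), 'attitude': array([-170.88106458,    0.74591041,  -89.75347119])}
wrist {'fx': 279.38414315036124, 'fy': 279.38414315036124, 'cx': 253.86094300778535, 'cy': 192.45020818758442, 'k1': -0.01626018634715679, 'mount': array([[ 5.36097335e-04, -2.60179248e-01,  9.65560185e-01,
        -1.42110471e-01],
       [-2.47790688e-04, -9.65560329e-01, -2.60179149e-01,
         6.57828080e-02],
       [ 9.99999826e-01, -9.97754736e-05, -5.82104314e-04,
        -7.59193996e-04],
       [ 0.00000000e+00,  0.00000000e+00,  0.00000000e+00,
         1.00000000e+00]])}
{'time': 0.1, 'q': array([6.34268971e+01, 5.00635877e+00, 1.00379176e+01, 9.51003414e+01,
       2.52073103e-04, 8.99997329e+01]), 'qd': array([ 0.06642862, -0.10782391,  0.08331341,  0.07422519, -0.04144113,
       -0.0915497 ]), 'joint_efforts': array([-9.23398475e-04, -5.21562517e+01,  4.65652263e+01,  1.60179340e-02,
       -4.23426798e-05, -6.37387444e-06]), 'ee_pos': array([0.24593703, 0.4917041 , 0.23065959]), 'tcp_rot': array([ 179.78975738,   89.93121697, -116.78307851]), 'wrist_force': array([ 0.98106199, -0.40760962,  0.76568651]), 'torque': array([-0.00121097, -0.0394322 , -0.01527676]), 'opening': 0.08531684035120625} 0.0187
```

View pics/scene0.png

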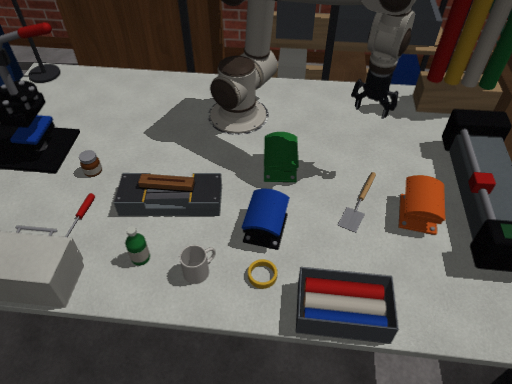

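View pics/top0.png

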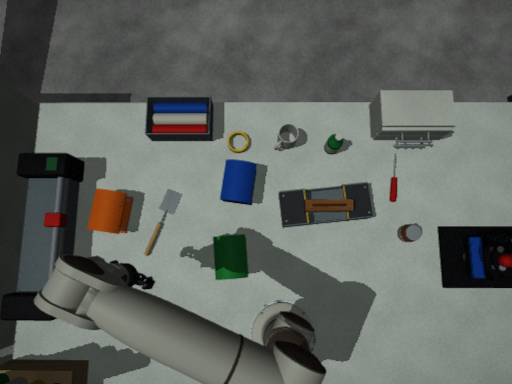

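View pics/wrist0.png

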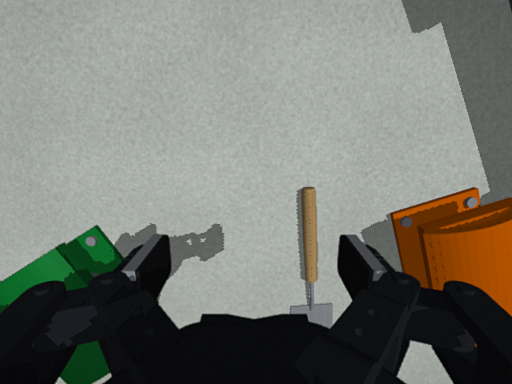

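```bash
python3 - <<'E'
from h import *
im,d,P=load('top','top0'); 
c=im[170:235,270:385]; cv2.imwrite('pics/t1.png',cv2.resize(c,None,fx=6,fy=6,interpolation=cv2.INTER_NEAREST))
im2,d2,P2=load('scene','scene0')
cv2.imwrite('pics/s1.png',cv2.resize(im2[160:250,105:300],None,fx=4,fy=4,interpolation=cv2.INTER_NEAREST))
for n,I,Q,b in [('top',im,P,(150,240,210,385)),('scene',im2,P2,(165,250,105,300))]:
    hsv=cv2.cvtColor(I,cv2.COLOR_BGR2HSV); box=np.zeros(I.shape[:2],bool); box[b[0]:b[1],b[2]:b[3]]=1
    z=Q[...,2]
    wood=box&(hsv[...,0]<22)&(hsv[...,1]>90)&(z>.085)&(z<.11)
    blue=box&(abs(hsv[...,0].astype(int)-115)<12)&(hsv[...,1]>130)
    for nm,m in [('wood',wood),('blue',blue)]:
        X=Q[m]; 
        if len(X)<5: print(n,nm,len(X));continue
        r=cv2.minAreaRect((X[:,:2]*1000).astype(np.float32)); print(n,nm,len(X),r,np.percentile(X[:,2],[2,50,98]))
    # blue top ridge
    X=Q[blue]; print(X[X[:,2]>X[:,2].max()-.006].mean(0), X[:,2].max())
E
```

```text
top wood 563 ((495.7819519042969, -174.02383422851562), (43.566707611083984, 183.53688049316406), 0.3146367371082306) [0.0916969  0.09724664 0.10241028]
top blue 1272 ((499.07647705078125, 169.25379943847656), (348.2627258300781, 137.78298950195312), 2.5488812923431396) [0.01373084 0.10391628 0.11330973]
[0.3281811  0.09268654 1.42039694] 1.4203969355286807
scene wood 609 ((497.5284729003906, -175.9695281982422), (54.009002685546875, 185.51194763183594), 2.6486613750457764) [0.08679612 0.09627844 0.10150911]
scene blue 1595 ((987.424560546875, 170.76580810546875), (135.83193969726562, 969.7607421875), 89.70972442626953) [0.08186414 0.10303481 0.1125851 ]
[1.47264269 0.23622439 1.1838174 ] 1.183817401409902
```

View pics/t1.png

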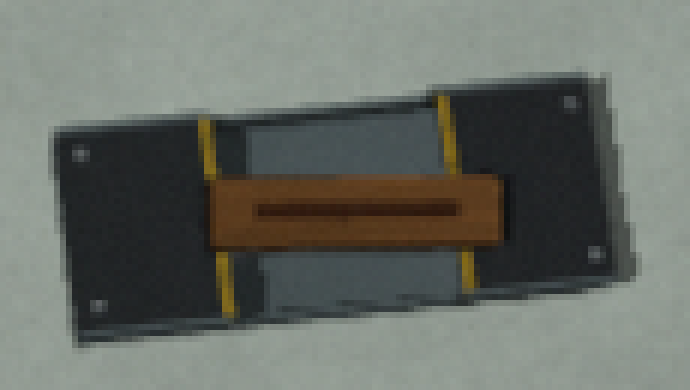

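View pics/s1.png

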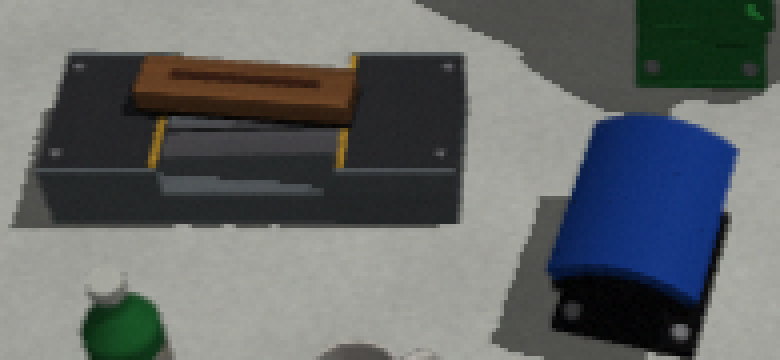

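```bash
cat > plat.py <<'E'
from h import *
from scipy.optimize import least_squares
for n,f,b in [('top','top0',(150,215,210,265)),('scene','scene0',(170,250,240,300))]:
    I,d,Q=load(n,f); hsv=cv2.cvtColor(I,cv2.COLOR_BGR2HSV); box=np.zeros(I.shape[:2],bool); box[b[0]:b[1],b[2]:b[3]]=1
    m=box&(abs(hsv[...,0].astype(int)-115)<12)&(hsv[...,1]>110)&(d>0)
    X=Q[m]; X=X[(X[:,2]>.06)&(X[:,2]<.12)]
    def dist(p,X): # a yaw of axis, off, r center z
        nx=np.array([-np.sin(p[0]),np.cos(p[0])]); return np.hypot(X[:,:2]@nx-p[1],X[:,2]-p[2])-.09
    c=X[:,:2].mean(0); best=None
    for a in np.radians([-30,-15,0,15,30]):
        s=least_squares(dist,[a,c@[-np.sin(a),np.cos(a)],.02],args=(X,),loss='soft_l1',f_scale=.002)
        if best is None or s.cost<best.cost:best=s
    p=best.x; ax=np.array([np.cos(p[0]),np.sin(p[0])]);nx=np.array([-ax[1],ax[0]])
    t=X[:,:2]@ax; w=X[:,:2]@nx-p[1]; 
    k=abs(w)<.03; lo,hi=np.percentile(t[k],[.5,99.5])
    print(n,len(X),'yaw',np.degrees(p[0]),'top z',p[2]+.09,'len',hi-lo,'w',w.min(),w.max(),'crown',ax*(lo+hi)/2+nx*p[1], abs(best.fun).mean())
    r=cv2.minAreaRect((X[:,:2]*1000).astype(np.float32)); print(r)
E
python3 plat.py
```

```text
top 1245 yaw -7.619948748406244 top z 0.10959358230112674 len 0.15676530933466065 w -0.06095448996561012 0.057501694847986784 crown [0.58812213 0.17575363] 0.0024060708730918737
((588.4464721679688, 173.8704376220703), (118.23748779296875, 159.0750274658203), 82.18738555908203)
scene 1587 yaw -7.579742688430584 top z 0.10892852926271088 len 0.16153794684435963 w -0.061345064584462344 0.06080519496905401 crown [0.59070807 0.17372976] 0.0023835373751170414
((590.0975341796875, 173.55239868164062), (121.84271240234375, 165.1798095703125), 82.75760650634766)
```

```bash
cat >> h.py <<'E'
def tgt(pos,zdir=None,z=None):
    """print shift in tool axes cm, and turn so jaw axis lies along zdir (deg in xy, mod 180)"""
    o=bot.get_obs(); M=R.from_euler('xyz',o['tcp_rot'],degrees=True).as_matrix()
    s=M.T@(np.array(pos)-o['ee_pos'])*100
    print('t',round(o['time'],2),'q',np.round(o['q'],1),'tcp',np.round(o['ee_pos'],4),'F',np.round(o['wrist_force'],1),'op',round(o['opening'],4))
    a=np.degrees(np.arctan2(M[1,2],M[0,2])); print('shift cm',np.round(s,2),'jaw z az',round(a,1))
    if zdir is not None:
        # tool x down: positive turn about tool x lowers azimuth
        t=(a-zdir+90)%180-90; print('turn',round(t,1),'or',round(t-180*np.sign(t),1))
    print(np.round(M,3))
E
python3 - <<'E'
from h import *
tgt([.4965,-.175,.20],0)
E
```

```text
t 0.15 q [63.4  5.  10.  95.1  0.  90. ] tcp [0.246  0.4918 0.2308] F [-0.5  0.6  0.3] op 0.0851
shift cm [  3.12 -52.24 -48.42] jaw z az 63.4
turn 63.4 or -116.6
[[-0.    -0.894  0.447]
 [-0.001  0.447  0.894]
 [-1.     0.    -0.001]]
```

{"name": "play_rows", "arguments": {
  "rows": [
    [[-3, -52.2, -48.4], 63.4, 8.5],
    [[-3, -52.2, -48.4], 63.4, 8.5],
    [[-3, -52.2, -48.4], 63.4, 8.5],
    [[-3, -52.2, -48.4], 63.4, 8.5],
    [[-3, -52.2, -48.4], 63.4, 8.5],
    [[-3, -52.2, -48.4], 63.4, 8.5],
    [[-3, -52.2, -48.4], 63.4, 8.5],
    [[-3, -52.2, -48.4], 63.4, 8.5],
    [[-3, -52.2, -48.4], 63.4, 8.5],
    [[-3, -52.2, -48.4], 63.4, 8.5],
    [[-3, -52.2, -48.4], 63.4, 8.5],
    [[-3, -52.2, -48.4], 63.4, 8.5]
  ]
}}

```text
time: 1.15
ee_pos: [0.4218, 0.0221, 0.2525]
tcp_rot: [7.4, 90.0, 7.5]
wrist_force: [1.0, 0.7, 0.0]
opening: 0.0854
```

```bash
python3 - <<'E'
from h import *
tgt([.4965,-.175,.26],0)
E
```

```text
t 1.15 q [  3.  -11.8  -3.5  98.3   0.   93. ] tcp [0.4218 0.0221 0.2525] F [1.  0.7 0. ] op 0.0854
shift cm [ -0.75 -19.71   7.46] jaw z az 0.0
turn 0.0 or -180.0
[[ 0.001 -0.     1.   ]
 [ 0.     1.     0.   ]
 [-1.     0.     0.001]]
```

{"name": "play_rows", "arguments": {
  "rows": [
    [[-0.7, -19.7, 7.4], 0, 8.5],
    [[-0.7, -19.7, 7.4], 0, 8.5],
    [[-0.7, -19.7, 7.4], 0, 8.5],
    [[-0.7, -19.7, 7.4], 0, 8.5],
    [[-0.7, -19.7, 7.4], 0, 8.5],
    [[-0.7, -19.7, 7.4], 0, 8.5],
    [[-0.7, -19.7, 7.4], 0, 8.5],
    [[-0.7, -19.7, 7.4], 0, 8.5]
  ]
}}

```text
time: 1.82
ee_pos: [0.4955, -0.1726, 0.2589]
tcp_rot: [147.7, 89.9, 147.7]
wrist_force: [0.5, 0.7, 0.1]
opening: 0.0848
```

```bash
python3 - <<'E'
from h import *
tgt([.4965,-.175,.2],0)
im,d,o=snap('wrist','w1'); I,d,Q=load('wrist','w1')
hsv=cv2.cvtColor(I,cv2.COLOR_BGR2HSV);z=Q[...,2]
m=(hsv[...,0]<22)&(hsv[...,1]>90)&(z>.085)&(z<.11)
X=Q[m];print(cv2.minAreaRect((X[:,:2]*1000).astype(np.float32)),np.percentile(X[:,2],[2,50,98]))
E
```

```text
t 1.82 q [-19.2   2.3  10.3  98.1   0.   70.8] tcp [ 0.4955 -0.1726  0.2589] F [0.5 0.7 0.1] op 0.0848
shift cm [ 5.89 -0.25  0.1 ] jaw z az -0.0
turn -0.0 or 180.0
[[-0.001  0.     1.   ]
 [ 0.001  1.    -0.   ]
 [-1.     0.001 -0.001]]
((493.4014892578125, -177.24142456054688), (44.32712173461914, 184.03231811523438), 0.7409312725067139) [0.09572663 0.09755886 0.09908813]
```

View pics/w1.png

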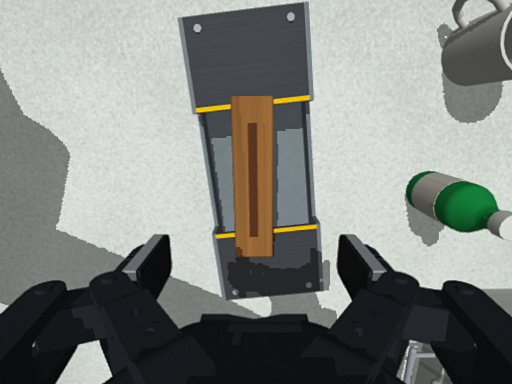

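{"name": "play_rows", "arguments": {
  "rows": [
    [[4, -0.35, -0.1], 0, 8.5],
    [[8, -0.35, -0.1], 0, 8.5],
    [[12, -0.35, -0.1], 0, 8.5],
    [[15, -0.35, -0.1], 0, 8.5],
    [[17, -0.35, -0.1], 0, 8.5],
    [[18.4, -0.35, -0.1], 0, 8.5],
    [[18.9, -0.35, -0.1], 0, 8.5],
    [[18.9, -0.35, -0.1], 0, 8.5],
    [[18.9, -0.35, -0.1], 0, 8.5]
  ],
  "squeeze": 40
}}

```text
time: 2.62
ee_pos: [0.4951, -0.1755, 0.0715]
tcp_rot: [-16.7, 89.9, -16.6]
wrist_force: [0.5, 0.1, 0.9]
opening: 0.0855
```

```bash
python3 - <<'E'
from h import *
tgt([.4945,-.176,.069],0)
im,d,o=snap('wrist','w2'); im,d,o=snap('scene','s2');cv2.imwrite('pics/s2c.png',cv2.resize(im[100:250,80:300],None,fx=3,fy=3))
E
```

```text
t 2.62 q [-19.5   1.5 -11.3  77.2   0.   70.4] tcp [ 0.4951 -0.1755  0.0715] F [0.5 0.1 0.9] op 0.0855
shift cm [ 0.25 -0.05 -0.07] jaw z az 0.1
turn 0.1 or -179.9
[[ 0.001 -0.002  1.   ]
 [-0.     1.     0.002]
 [-1.    -0.     0.001]]
```

View pics/w2.png

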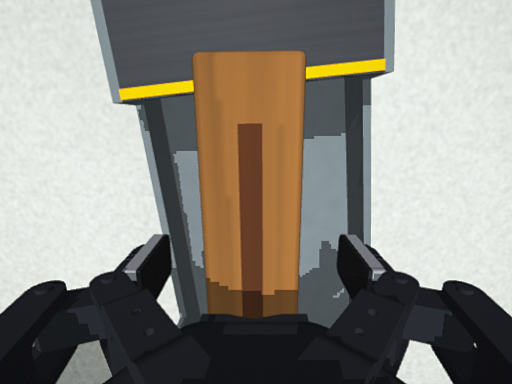

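View pics/s2c.png

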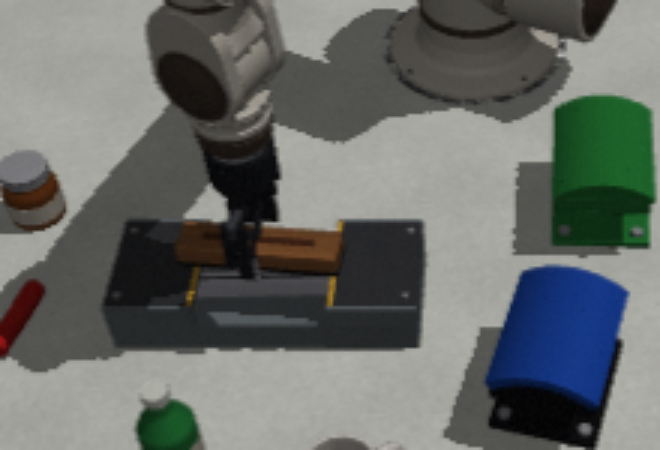

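```bash
cat >> h.py <<'E'
def proj(n,X,p=None,r=None):
    m,W=cam(n,p=p,r=r); c=(np.atleast_2d(X)-W[:3,3])@W[:3,:3]
    s=c[:,:2]/c[:,2:]; r2=(s**2).sum(1,keepdims=True); s=s*(1+m['k1']*r2)
    return s*m['fx']+[m['cx'],m['cy']]
E
python3 - <<'E'
from h import *
I,d,Q=load('scene','s2')
hsv=cv2.cvtColor(I,cv2.COLOR_BGR2HSV);z=Q[...,2]
m=(hsv[...,0]<22)&(hsv[...,1]>90)&(z>.06)&(z<.11)&(abs(Q[...,1]+.17)<.15)&(abs(Q[...,0]-.5)<.06)
X=Q[m];print(X.min(0),X.max(0))
m=(I.max(2)<60)&(z>.08)&(z<.13)&(abs(Q[...,1]+.17)<.08)&(abs(Q[...,0]-.5)<.08)
print(Q[m].min(0),Q[m].max(0),np.median(Q[m],0))
print((proj('scene',[[.5355,-.1755,.0715],[.4951,-.1755,.15],[.518,-.176,.083]])-[80,100])*3)
E
```

```text
[ 0.4448989  -0.28323827  0.06157048] [ 0.55961909 -0.0806399   0.10561122]
[ 0.44949004 -0.24992658  0.08027635] [ 0.55782873 -0.09028591  0.1294511 ] [ 0.51474579 -0.17479272  0.09535146]
[[253.1525115  279.06104729]
 [251.2505385  204.73270214]
 [254.98223059 260.73770081]]
```

```bash
python3 - <<'E'
from h import *
I,d,Q=load('scene','s2')
c=cv2.resize(I[150:205,130:200],None,fx=10,fy=10,interpolation=cv2.INTER_NEAREST)
c=cv2.convertScaleAbs(c,alpha=1.8,beta=20)
for x in proj('scene',[[.5355,-.1755,.0715],[.4951,-.1755,.12],[.518,-.176,.083],[.4945,-.0835,.098],[.4945,-.2685,.098]]):
    cv2.circle(c,tuple(int(v) for v in (x-[130,150]+.5)*10),4,(0,0,255),-1)
cv2.imwrite('pics/s2d.png',c)
E
```

```text
(no output)
```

View pics/s2d.png

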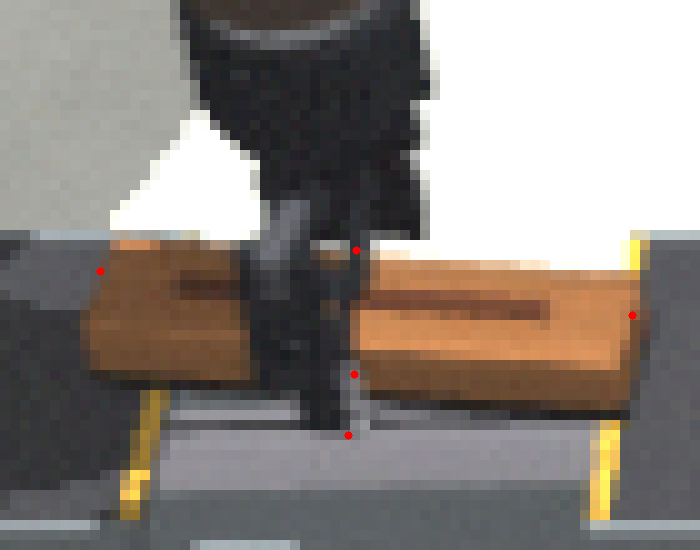

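{"name": "play_rows", "arguments": {
  "rows": [
    [[0.2, 0, -0.05], 0, 8.5],
    [[0.2, 0, -0.05], 0, 4],
    [[0.2, 0, -0.05], 0, 4],
    [[0.2, 0, -0.05], 0, 4],
    [[0.2, 0, -0.05], 0, 4],
    [[0.2, 0, -0.05], 0, 4],
    [[0.2, 0, -0.05], 0, 4],
    [[0.2, 0, -0.05], 0, 4],
    [[0.2, 0, -0.05], 0, 4]
  ],
  "squeeze": 40
}}

```text
time: 3.47
ee_pos: [0.4945, -0.1763, 0.0687]
tcp_rot: [-34.2, 90.0, -34.2]
wrist_force: [-1.1, 0.1, 5.0]
opening: 0.0446
```

{"name": "play_rows", "arguments": {
  "rows": [
    [[-1, 0, 0], 0, 4],
    [[-3, 0, 0], 0, 4],
    [[-6, 0, 0], 0, 4],
    [[-10, 0, 0], 0, 4],
    [[-13, 0, 0], 0, 4],
    [[-13, 0, 0], 0, 4],
    [[-13, 0, 0], 0, 4]
  ]
}}

```text
time: 4.05
ee_pos: [0.495, -0.1764, 0.2001]
tcp_rot: [-17.7, 89.8, -17.7]
wrist_force: [0.1, -0.2, -2.7]
opening: 0.0445
```

```bash
python3 - <<'E'
from h import *
tgt([.589,.1745,.20],82.4)
im,d,o=snap('wrist','w3'); im,d,o=snap('top','t3');cv2.imwrite('pics/t3c.png',cv2.resize(im[150:250,200:400],None,fx=4,fy=4))
im,d,o=snap('scene','s3');cv2.imwrite('pics/s3c.png',cv2.resize(im[100:250,80:300],None,fx=3,fy=3))
E
```

```text
t 4.05 q [-19.6   0.9   2.4  91.3   0.   70.4] tcp [ 0.495  -0.1764  0.2001] F [ 0.1 -0.2 -2.7] op 0.0445
shift cm [ 0.   35.09  9.42] jaw z az 0.0
turn -82.4 or 97.6
[[ 0.003 -0.     1.   ]
 [-0.001  1.     0.   ]
 [-1.    -0.001  0.003]]
```

View pics/w3.png

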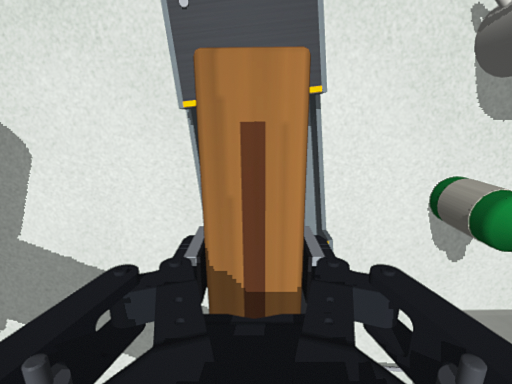

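View pics/s3c.png

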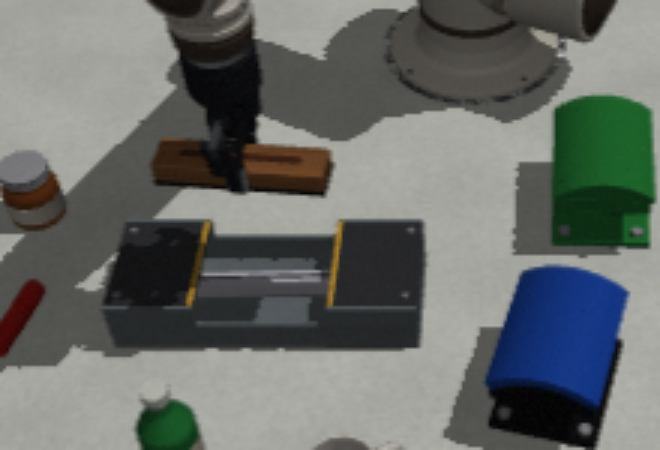

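View pics/t3c.png

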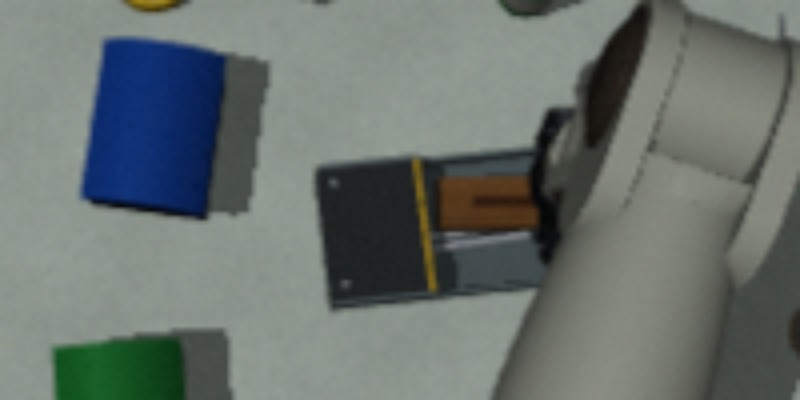

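```bash
python3 - <<'E'
from h import *
I,d,Q=load('wrist','w3'); a=np.load('pics/w3.npz')
M=R.from_euler('xyz',a['r'],degrees=True).as_matrix(); T=(Q-a['p'])@M
m=np.zeros(d.shape,bool);m[40:310,180:320]=1
hsv=cv2.cvtColor(I,cv2.COLOR_BGR2HSV)
m&=(hsv[...,0]<22)&(hsv[...,1]>90)&(T[...,0]<.0)&(T[...,0]>-.06)
X=T[m];print(np.percentile(X,[.5,50,99.5],axis=0))
A=np.c_[X[:,1:],np.ones(len(X))];print('plane',np.linalg.lstsq(A,X[:,0],rcond=None)[0])
k=abs(X[:,2])<.018
print('end y',X[k,1].max(), np.percentile(X[:,2],[1,99]))
E
```

```text
[[-0.03053026 -0.02215832 -0.02271933]
 [-0.02883923  0.04397393 -0.00073694]
 [-0.02634059  0.09006206  0.02127734]]
plane [ 0.00231607  0.00192566 -0.02890463]
end y 0.09115789825075034 [-0.02235173  0.02091124]
```

{"name": "play_rows", "arguments": {
  "rows": [
    [[0, 3, 0.8], -7, 4],
    [[0, 6.1, 1.6], -14, 4],
    [[-0.5, 9.5, 2.5], -21, 4],
    [[-1, 13, 3.5], -28, 4],
    [[-1, 16.5, 4.4], -35, 4],
    [[-1, 20, 5.4], -42, 4],
    [[-1, 23.5, 6.3], -49, 4],
    [[-1, 27, 7.2], -56, 4],
    [[-1, 30, 8], -63, 4],
    [[-1, 32.5, 8.7], -70, 4],
    [[-1, 34.2, 9.2], -77, 4],
    [[-1, 35.1, 9.4], -82.4, 4]
  ]
}}

```text
time: 5.2
ee_pos: [0.5878, 0.1771, 0.2059]
tcp_rot: [107.2, 89.8, -169.8]
wrist_force: [0.1, -0.5, -2.4]
opening: 0.0445
```

{"name": "play_rows", "arguments": {
  "rows": [
    [[0, 0, 0], 0, 4],
    [[0, 0, 0], 0, 4],
    [[0, 0, 0], 0, 4]
  ]
}}

```text
time: 5.45
ee_pos: [0.5877, 0.1741, 0.2075]
tcp_rot: [121.9, 89.9, -155.9]
wrist_force: [-0.7, -0.1, -2.8]
opening: 0.0445
```

```bash
python3 - <<'E'
from h import *
tgt([.589,.1745,.20],82.4)
im,d,o=snap('wrist','w4');im,d,o=snap('scene','s4');cv2.imwrite('pics/s4c.png',cv2.resize(im[100:280,150:370],None,fx=3,fy=3))
E
```

```text
t 5.45 q [16.5 13.5 17.1 93.7 -0.  24.3] tcp [0.5877 0.1741 0.2075] F [-0.7 -0.1 -2.8] op 0.0445
shift cm [ 0.75 -0.12  0.06] jaw z az 82.2
turn -0.2 or 179.8
[[-0.002 -0.991  0.135]
 [-0.001  0.135  0.991]
 [-1.     0.001 -0.001]]
```

View pics/w4.png

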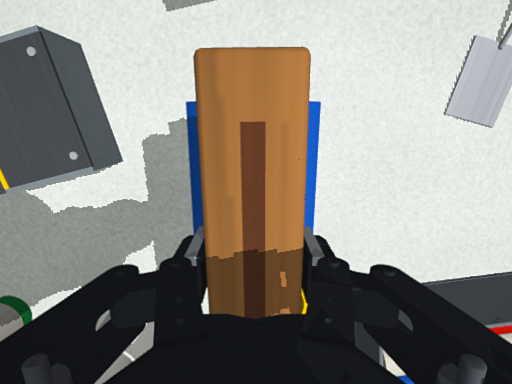

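View pics/s4c.png

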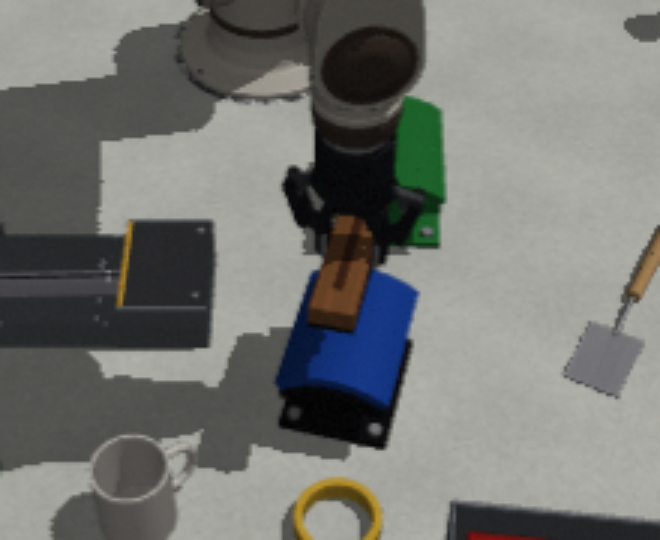

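```bash
python3 - <<'E'
from h import *
I,d,Q=load('wrist','w4'); a=np.load('pics/w4.npz')
M=R.from_euler('xyz',a['r'],degrees=True).as_matrix(); T=(Q-a['p'])@M
hsv=cv2.cvtColor(I,cv2.COLOR_BGR2HSV)
m=(abs(hsv[...,0].astype(int)-115)<12)&(hsv[...,1]>110)&(d>0); m[300:]=0
m=cv2.erode(m.astype(np.uint8),np.ones((3,1)))>0
for r in range(105,235,15):
    k=np.where(m[r])[0]; L=k[k<250];Rr=k[k>250]
    if len(L) and len(Rr): print(r,T[r,L[0]],T[r,Rr[-1]],(T[r,L[0],2]+T[r,Rr[-1],2])/2)
X=T[m];print('y max',X[:,1].max(), 'tcp z',a['p'][2])
E
```

```text
105 [ 0.12037359  0.07681875 -0.06097301] [0.11995186 0.07676644 0.05765785] -0.0016575806230255882
120 [ 0.12051485  0.06372605 -0.06179513] [0.12125023 0.06368701 0.05871184] -0.001541643536778832
135 [ 0.12134162  0.05023439 -0.06187761] [0.12186446 0.05017354 0.05871284] -0.0015823824522331331
150 [ 0.12163963  0.03635656 -0.06183952] [0.12002849 0.03651172 0.05816449] -0.001837511935695823
165 [ 0.12080322  0.0222568  -0.06154147] [0.12071254 0.02224901 0.05818461] -0.001678429056361945
180 [ 0.12020916  0.00779702 -0.06130279] [0.11889387 0.00806945 0.05668802] -0.002307385230847111
195 [ 0.12079187 -0.00734241 -0.06133868] [ 0.1208839  -0.00738419  0.05796105] -0.0016888139282508555
210 [ 0.12057178 -0.02271995 -0.06119226] [ 0.12140504 -0.02301407  0.05794883] -0.0016217178200404019
225 [ 0.12074283 -0.03869288 -0.06113892] [ 0.12056957 -0.0386328   0.05763656] -0.0017511778670456259
y max 0.0790106897397613 tcp z 0.20746322653351307
```

{"name": "play_rows", "arguments": {
  "rows": [
    [[2, 0, -0.1], 0, 4],
    [[5, 0, -0.1], 0, 4],
    [[7.5, 0, -0.1], 0, 4],
    [[8.7, 0, -0.1], 0, 4],
    [[9.2, 0, -0.1], 0, 4],
    [[9.2, 0, -0.1], 0, 4],
    [[9.2, 0, -0.1], 0, 4]
  ]
}}

```text
time: 6.13
ee_pos: [0.5885, 0.1737, 0.1178]
tcp_rot: [-65.4, 89.9, 17.0]
wrist_force: [0.3, 0.1, -1.9]
opening: 0.0442
```

{"name": "play_rows", "arguments": {
  "rows": [
    [[0.1, 0, 0], 0, 4],
    [[0.2, 0, 0], 0, 4],
    [[0.2, 0, 0], 0, 4],
    [[0.2, 0, 0], 0, 4]
  ]
}}

```text
time: 6.47
ee_pos: [0.5883, 0.1739, 0.1149]
tcp_rot: [-66.5, 90.0, 16.0]
wrist_force: [0.1, -0.3, -2.7]
opening: 0.0444
```

{"name": "play_rows", "arguments": {
  "rows": [
    [[0.1, 0, 0], 0, 4],
    [[0.2, 0, 0], 0, 4],
    [[0.25, 0, 0], 0, 4],
    [[0.25, 0, 0], 0, 4],
    [[0.25, 0, 0], 0, 4]
  ]
}}

```text
time: 6.88
ee_pos: [0.588, 0.1738, 0.1117]
tcp_rot: [125.7, 90.0, -151.8]
wrist_force: [0.7, -0.2, -2.0]
opening: 0.0443
```

{"name": "play_rows", "arguments": {
  "rows": [
    [[0.05, 0, 0], 0, 4],
    [[0.1, 0, 0], 0, 4],
    [[0.1, 0, 0], 0, 4],
    [[0.1, 0, 0], 0, 4]
  ]
}}

```text
time: 7.22
ee_pos: [0.588, 0.1738, 0.1109]
tcp_rot: [-80.8, 90.0, 1.6]
wrist_force: [-0.7, -0.2, -1.7]
opening: 0.0444
```

{"name": "play_rows", "arguments": {
  "rows": [
    [[0.05, 0, 0], 0, 4],
    [[0.07, 0, 0], 0, 4],
    [[0.07, 0, 0], 0, 4],
    [[0.07, 0, 0], 0, 4]
  ]
}}

```text
time: 7.55
ee_pos: [0.588, 0.1738, 0.1107]
tcp_rot: [-66.6, 90.0, 15.8]
wrist_force: [-3.0, -0.7, 6.0]
opening: 0.0443
```

```bash
python3 - <<'E'
from h import *
tgt([.589,.1745,.20],82.4)
im,d,o=snap('wrist','w5');print(o['wrist_force']);im,d,o=snap('scene','s5');print(o['wrist_force'],o['torque']);cv2.imwrite('pics/s5c.png',cv2.resize(im[150:260,200:320],None,fx=5,fy=5))
E
```

```text
t 7.55 q [16.5 12.9  5.7 82.7 -0.  24. ] tcp [0.588  0.1738 0.1107] F [-3.  -0.7  6. ] op 0.0443
shift cm [-8.93 -0.09  0.08] jaw z az 82.4
turn 0.0 or -180.0
[[ 0.    -0.991  0.132]
 [ 0.     0.132  0.991]
 [-1.    -0.     0.   ]]
[-3.00685525 -0.69119118  5.96326717]
[-3.50379425 -0.57995665  5.9462405 ] [-0.20089176  0.63184103  0.02169316]
```

View pics/s5c.png

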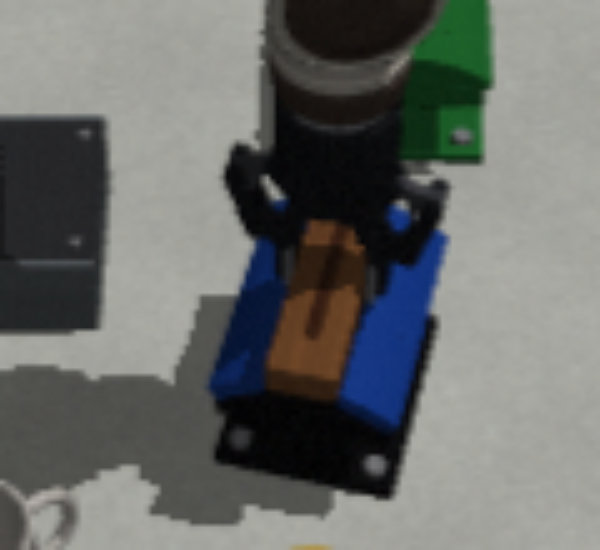

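View pics/w5.png

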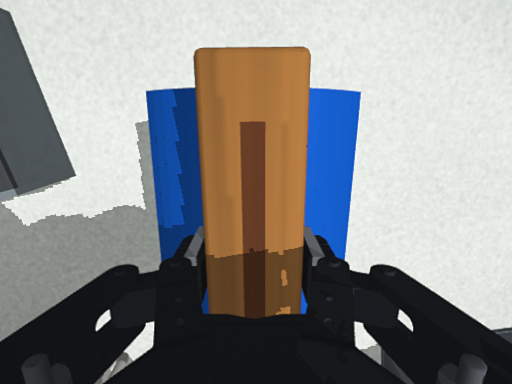

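{"name": "play_rows", "arguments": {
  "rows": [
    [[-0.02, 0, 0], 0, 4.4],
    [[-0.03, 0, 0], 0, 4.6],
    [[-0.03, 0, 0], 0, 4.8],
    [[-0.03, 0, 0], 0, 5],
    [[-0.03, 0, 0], 0, 5.4],
    [[-0.03, 0, 0], 0, 6],
    [[-0.03, 0, 0], 0, 6.6],
    [[-0.03, 0, 0], 0, 6.6],
    [[-0.03, 0, 0], 0, 6.6],
    [[-0.03, 0, 0], 0, 6.6]
  ],
  "squeeze": 20
}}

```text
time: 8.48
ee_pos: [0.588, 0.1738, 0.1105]
tcp_rot: [-81.6, 90.0, 0.8]
wrist_force: [-0.6, -0.7, 0.1]
opening: 0.066
```

```bash
cat > blk.py <<'E'
from h import *
import sys
f=sys.argv[1]
tgt([.589,.1745,.25])
snap('wrist',f)
I,d,Q=load('wrist',f); a=np.load('pics/%s.npz'%f)
M=R.from_euler('xyz',a['r'],degrees=True).as_matrix(); T=(Q-a['p'])@M
hsv=cv2.cvtColor(I,cv2.COLOR_BGR2HSV)
m=(hsv[...,0]<22)&(hsv[...,1]>90)&(Q[...,2]>.115)&(Q[...,2]<.16); m[310:]=0
X=T[m];A=np.c_[X[:,1:],np.ones(len(X))];print('plane',np.linalg.lstsq(A,X[:,0],rcond=None)[0])
print(np.percentile(X,[.5,50,99.5],axis=0), Q[m][:,:2].mean(0))
E
python3 blk.py w6
```

```text
t 8.48 q [16.5 12.9  5.7 82.7 -0.  24. ] tcp [0.588  0.1738 0.1105] F [-0.6 -0.7  0.1] op 0.066
shift cm [-13.95  -0.09   0.08] jaw z az 82.4
[[ 0.    -0.991  0.132]
 [ 0.     0.132  0.991]
 [-1.    -0.     0.   ]]
plane [ 0.00174577  0.00337995 -0.0291407 ]
[[-0.03076856 -0.02097782 -0.02295898]
 [-0.02909669  0.04505408 -0.0011429 ]
 [-0.0268827   0.09101609  0.02060661]] [0.54657285 0.17813829]
```

View pics/w6.png

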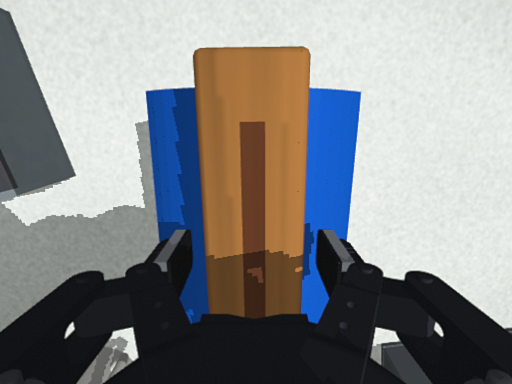

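{"name": "play_rows", "arguments": {
  "rows": [
    [[-0.5, 0, 0], 0, 6.6],
    [[-1.5, 0, 0], 0, 6.6],
    [[-3, 0, 0], 0, 6.6],
    [[-5, 0, 0], 0, 6.6],
    [[-8, 0, 0], 0, 6.6],
    [[-11, 0, 0], 0, 6.6],
    [[-13, 0, 0], 0, 6.6],
    [[-13.5, 0, 0], 0, 6.6]
  ]
}}

```text
time: 9.2
ee_pos: [0.5888, 0.1741, 0.2508]
tcp_rot: [-66.0, 89.6, 16.4]
wrist_force: [0.1, 0.2, 1.3]
opening: 0.0655
```

```bash
python3 - <<'E'
from h import *
im,d,o=snap('wrist','w7');im,d,o=snap('scene','s7');cv2.imwrite('pics/s7c.png',cv2.resize(im[150:260,100:320],None,fx=3.5,fy=3.5))
tgt([.495,-.176,.25],-7)
# tray fit from top0 & s3: yellow edges & outline
for n,f in [('top','top0'),('scene','scene0'),('wrist','w1')]:
    I,d,Q=load(n,f);hsv=cv2.cvtColor(I,cv2.COLOR_BGR2HSV);z=Q[...,2]
    B=(abs(Q[...,0]-.5)<.13)&(abs(Q[...,1]+.17)<.24)&(d>0)
    y=B&(abs(hsv[...,0].astype(int)-24)<6)&(hsv[...,1]>140)&(z<.08)&(z>.05)
    X=Q[y][:,:2]
    for s in (1,-1):
        k=X[(X[:,1]+.17)*s>0]
        if len(k)>5:
            v=cv2.fitLine(k.astype(np.float32),cv2.DIST_HUBER,0,.01,.01).ravel(); print(n,'yellow',s,len(k),v, np.degrees(np.arctan(v[1]/v[0])))
    c=B&(abs(z-.068)<.005)&(hsv[...,2]<110)
    if n!='wrist' or 1: 
        C=Q[c]; print(n,cv2.minAreaRect((C[:,:2]*1000).astype(np.float32)))
E
```

```text
t 9.3 q [16.5 14.3 22.5 98.  -0.  24. ] tcp [0.5886 0.174  0.2473] F [ 0.   0.4 -0.6] op 0.0661
shift cm [ -0.33   4.66 -35.93] jaw z az 82.4
turn 89.4 or -90.6
[[ 0.003 -0.991  0.132]
 [ 0.001  0.132  0.991]
 [-1.    -0.003  0.001]]
top yellow 1 32 [ 0.99347574  0.11404373  0.5195998  -0.08671857] 6.5484715
top yellow -1 40 [ 0.99404234  0.10899463  0.513458   -0.24658562] 6.257363
top ((503.4073486328125, -167.51170349121094), (138.2744903564453, 350.2873229980469), 6.2152628898620605)
scene yellow 1 21 [ 0.99362296  0.11275356  0.5179802  -0.08852849] 6.4740705
scene yellow -1 35 [ 0.9880176   0.15434098  0.54188544 -0.24474417] 8.878577
scene ((506.1956481933594, -169.60855102539062), (145.87063598632812, 352.7776184082031), 6.383943557739258)
wrist yellow 1 372 [ 0.99394286  0.10989798  0.492957   -0.09120893] 6.3094344
wrist yellow -1 278 [ 0.9941885   0.10765314  0.5194687  -0.24618699] 6.1800466
wrist ((500.3860168457031, -170.06686401367188), (136.7498016357422, 352.4715270996094), 7.052987575531006)
```

View pics/s7c.png

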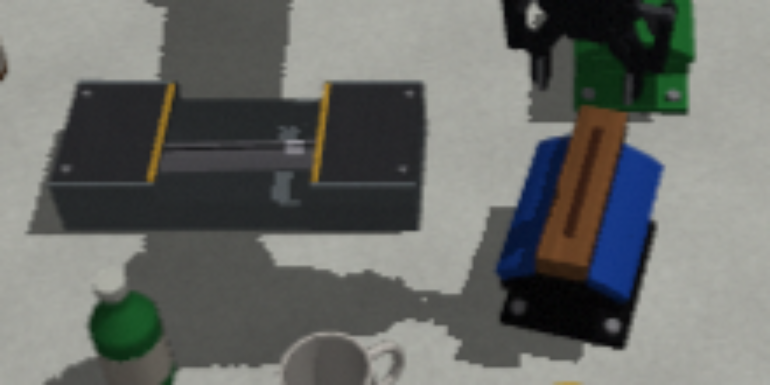

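{"name": "play_rows", "arguments": {
  "rows": [
    [[-1, 0.5, -4], 7, 6.6],
    [[-1, 1, -8], 14, 6.6],
    [[-1, 1.5, -12], 21, 6.6],
    [[-1, 2.2, -16], 28, 6.6],
    [[-1, 2.8, -20], 35, 6.6],
    [[-1, 3.4, -24], 42, 6.6],
    [[-1, 4, -28], 49, 6.6],
    [[-1, 4.4, -31.5], 56, 6.6],
    [[-1, 4.7, -34], 63, 6.6],
    [[-1, 4.7, -35.3], 70, 6.6],
    [[-1, 4.7, -35.9], 76, 6.6],
    [[-1, 4.7, -35.9], 76, 6.6]
  ]
}}

```text
time: 10.3
ee_pos: [0.4933, -0.1771, 0.2539]
tcp_rot: [158.8, 89.9, 164.8]
wrist_force: [-0.2, -0.3, 0.5]
opening: 0.0662
```

```bash
python3 - <<'E'
from h import *
tgt([.502,-.169,.25],6.3)
im,d,o=snap('wrist','w8')
im,d,o=snap('scene','s8');cv2.imwrite('pics/s8c.png',cv2.resize(im[150:260,100:320],None,fx=3.5,fy=3.5))
E
```

```text
t 10.3 q [-19.7   2.1   9.6  97.6  -0.   64.2] tcp [ 0.4933 -0.1771  0.2539] F [-0.2 -0.3  0.5] op 0.0662
shift cm [0.39 0.71 0.95] jaw z az 6.0
turn -0.3 or 179.7
[[-0.002 -0.105  0.994]
 [ 0.001  0.994  0.105]
 [-1.     0.001 -0.002]]
```

View pics/w8.png

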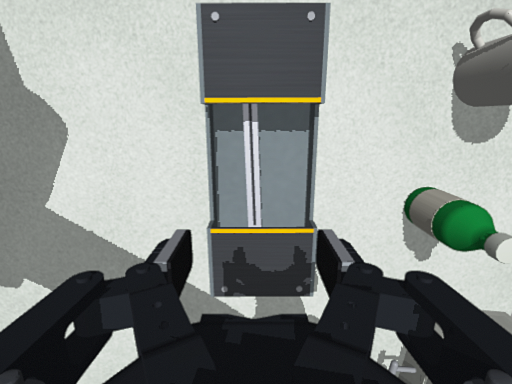

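```bash
python3 - <<'E'
from h import *
I,d,Q=load('wrist','w8'); z=Q[...,2]
c=cv2.resize(I[90:240,195:335],None,fx=5,fy=4,interpolation=cv2.INTER_NEAREST); cv2.imwrite('pics/w8c.png',cv2.convertScaleAbs(c,alpha=1.3))
th=np.radians(6.3);ex=np.array([np.cos(th),np.sin(th)]);ey=np.array([-ex[1],ex[0]])
L=np.stack([(Q[...,:2]-[.502,-.169])@ex,(Q[...,:2]-[.502,-.169])@ey],-1)
m=(z>.022)&(z<.038)&(abs(L[...,0])<.055)&(abs(L[...,1])<.07)
X=L[m];print(len(X),cv2.minAreaRect((X*1000).astype(np.float32)),np.median(z[m]))
for y in np.arange(-.065,.07,.02):
    k=m&(abs(L[...,1]-y)<.006)
    if k.sum()>3:print(round(y,3),L[k][:,0].min(),L[k][:,0].max(),np.median(z[k]))
for n in ['s8','s7']:
    i2,d2,Q2=load('scene',n); 
# inside walls
for r in range(105,230,20): print(r,[ (round(float(L[r,c,0]),4),round(float(L[r,c,1]),3),round(float(z[r,c]),3)) for c in range(204,325,8)])
E
```

```text
1429 ((-13.744024276733398, -0.08605194091796875), (18.0395450592041, 139.53488159179688), 1.8742079734802246) 0.029593796091587243
-0.065 -0.020396247579592422 -0.0037696861791661255 0.029850720871322345
-0.045 -0.020170749629991526 -0.003763145877001989 0.029668313341251085
-0.025 -0.021332188473326165 -0.003775110243730875 0.029569825060499266
-0.005 -0.022390230986767484 -0.005086706853687209 0.02956573441847679
0.015 -0.023340219247041355 -0.005064026328155052 0.029549093592598302
0.035 -0.023166748426047625 -0.006319423751686254 0.029484352818670623
0.055 -0.024199999864271036 -0.0075511195392791546 0.02960116468975954
105 [(-0.071, 0.073, 0.04), (-0.0663, 0.074, 0.005), (-0.0554, 0.074, 0.007), (-0.045, 0.074, 0.004), (-0.0341, 0.074, 0.005), (-0.0225, 0.073, 0.031), (-0.0125, 0.073, 0.03), (-0.002, 0.074, 0.005), (0.0087, 0.074, 0.005), (0.0193, 0.074, 0.006), (0.0299, 0.074, 0.006), (0.0408, 0.074, 0.005), (0.0514, 0.074, 0.005), (0.0623, 0.074, 0.005), (0.0657, 0.072, 0.04), (0.0849, 0.074, -0.0)]
125 [(-0.0792, 0.048, 0.0), (-0.0665, 0.048, 0.012), (-0.0566, 0.048, 0.005),
[... 1641 characters left out ...]
0.066, 0.005), (-0.0254, -0.066, 0.006), (-0.0134, -0.059, 0.03), (-0.0019, -0.066, 0.006), (0.0097, -0.066, 0.007), (0.0215, -0.066, 0.005), (0.0332, -0.066, 0.006), (0.0448, -0.066, 0.007), (0.0567, -0.067, 0.005), (0.0634, -0.059, 0.03), (0.0816, -0.069, -0.001), (0.0935, -0.069, -0.001)]
225 [(-0.0869, -0.1, -0.001), (-0.0664, -0.08, 0.05), (-0.0618, -0.097, 0.005), (-0.0499, -0.098, 0.005), (-0.0378, -0.098, 0.005), (-0.0259, -0.098, 0.005), (-0.0136, -0.087, 0.031), (-0.0024, -0.088, 0.031), (0.01, -0.098, 0.005), (0.0219, -0.097, 0.007), (0.0339, -0.098, 0.006), (0.0458, -0.098, 0.006), (0.0578, -0.098, 0.006), (0.0636, -0.086, 0.037), (0.0833, -0.1, -0.001), (0.0955, -0.101, -0.001)]
```

View pics/w8c.png

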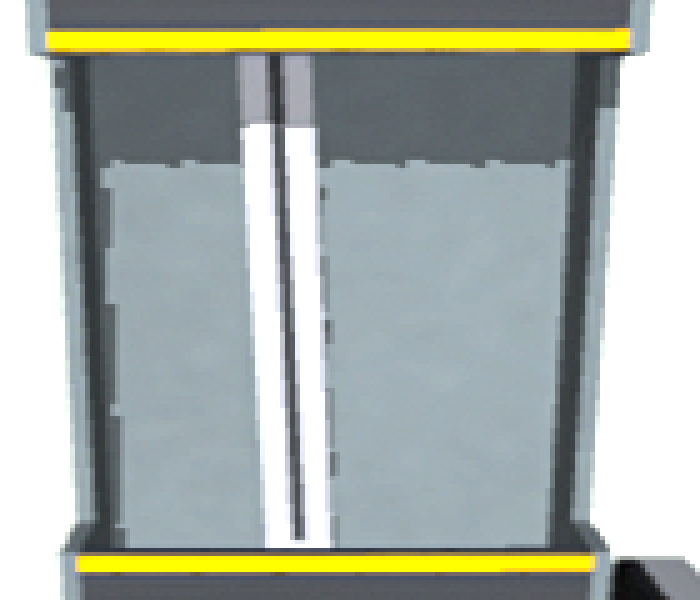

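```bash
cat >> h.py <<'E'
TH=np.radians(6.3);EX=np.array([np.cos(TH),np.sin(TH)]);EY=np.array([-EX[1],EX[0]]);C0=np.array([.502,-.169])
def W(x,y,z): return np.r_[C0+EX*x+EY*y,z]
E
python3 - <<'E'
from h import *
tgt(W(-.0126,-.025,.010),8.2)
E
```

```text
t 10.4 q [-19.6   2.1   9.6  97.6   0.   63.8] tcp [ 0.4938 -0.1757  0.2544] F [ 0.4  0.4 -0. ] op 0.0662
shift cm [24.43 -1.94 -0.34] jaw z az 6.6
turn -1.6 or 178.4
[[-0.002 -0.115  0.993]
 [ 0.001  0.993  0.115]
 [-1.     0.001 -0.001]]
```

{"name": "play_rows", "arguments": {
  "rows": [
    [[3, -1.9, -0.3], -1.6, 5],
    [[7, -1.9, -0.3], -1.6, 5],
    [[11, -1.9, -0.3], -1.6, 5],
    [[14, -1.9, -0.3], -1.6, 5],
    [[17, -1.9, -0.3], -1.6, 5],
    [[19, -1.9, -0.3], -1.6, 5],
    [[21, -1.9, -0.3], -1.6, 5],
    [[22.5, -1.9, -0.3], -1.6, 5],
    [[22.5, -1.9, -0.3], -1.6, 5],
    [[22.5, -1.9, -0.3], -1.6, 5]
  ]
}}

```text
time: 11.23
ee_pos: [0.4928, -0.1941, 0.0298]
tcp_rot: [149.4, 89.9, 157.6]
wrist_force: [0.7, -1.0, 1.4]
opening: 0.0501
```

```bash
python3 - <<'E'
from h import *
tgt(W(-.0126,-.025,.010),8.2)
snap('wrist','w9')
im,d,o=snap('scene','s9');cv2.imwrite('pics/s9c.png',cv2.resize(im[140:230,100:320],None,fx=3.5,fy=3.5))
E
```

```text
t 11.23 q [-21.5   3.3 -14.   72.8   0.   60.3] tcp [ 0.4928 -0.1941  0.0298] F [ 0.7 -1.   1.4] op 0.0501
shift cm [ 1.98 -0.11 -0.07] jaw z az 8.2
turn 0.0 or -180.0
[[-0.002 -0.143  0.99 ]
 [ 0.001  0.99   0.143]
 [-1.     0.001 -0.002]]
```

View pics/w9.png

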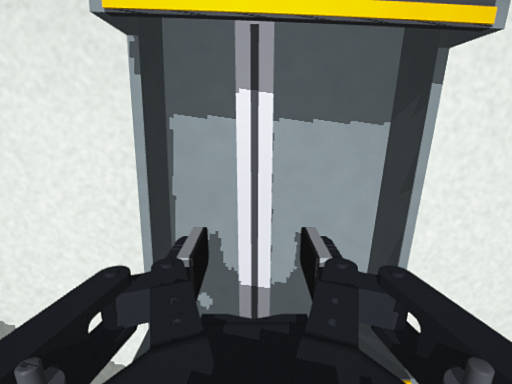

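View pics/s9c.png

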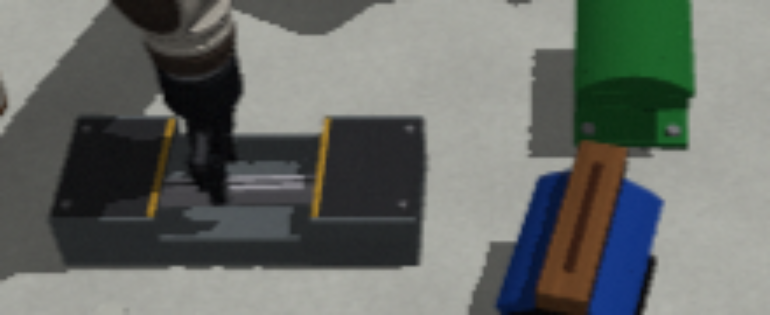

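{"name": "play_rows", "arguments": {
  "rows": [
    [[1, -0.1, -0.05], 0, 5],
    [[1.7, -0.1, -0.05], 0, 5],
    [[1.9, -0.1, -0.05], 0, 5],
    [[1.9, -0.1, -0.05], 0, 5],
    [[1.9, -0.1, -0.05], 0, 1.2],
    [[1.9, -0.1, -0.05], 0, 1.2],
    [[1.9, -0.1, -0.05], 0, 1.2],
    [[1.9, -0.1, -0.05], 0, 1.2],
    [[1.9, -0.1, -0.05], 0, 1.2],
    [[1.9, -0.1, -0.05], 0, 1.2],
    [[1.9, -0.1, -0.05], 0, 1.2]
  ],
  "squeeze": 40
}}

```text
time: 12.25
ee_pos: [0.4932, -0.1962, 0.0119]
tcp_rot: [-31.0, 90.0, -22.9]
wrist_force: [-0.1, -0.3, 3.6]
opening: 0.017
```

{"name": "play_rows", "arguments": {
  "rows": [
    [[-0.2, 0, 0], 0, 1.2],
    [[-0.2, 0.5, 0], 0.5, 1.2],
    [[-0.2, 1, 0], 1, 1.2],
    [[-0.2, 1.5, 0.05], 1.5, 1.2],
    [[-0.2, 2, 0.05], 1.8, 1.2],
    [[-0.2, 2.5, 0.1], 1.8, 1.2],
    [[-0.2, 3, 0.1], 1.8, 1.2],
    [[-0.2, 3.5, 0.1], 1.8, 1.2],
    [[-0.2, 3.8, 0.1], 1.8, 1.2],
    [[-0.2, 4, 0.1], 1.8, 1.2],
    [[-0.2, 4, 0.1], 1.8, 1.2],
    [[-0.2, 4, 0.1], 1.8, 1.2]
  ]
}}

```text
time: 13.25
ee_pos: [0.4884, -0.1564, 0.0135]
tcp_rot: [-56.1, 90.0, -49.8]
wrist_force: [-1.1, -0.4, -0.5]
opening: 0.0175
```

```bash
python3 - <<'E'
from h import *
tgt(W(-.0126,0.025,.010),6.3)
snap('wrist','w10')
im,d,o=snap('scene','s10');cv2.imwrite('pics/s10c.png',cv2.resize(im[140:230,100:320],None,fx=3.5,fy=3.5))
im,d,o=snap('top','t10');cv2.imwrite('pics/t10c.png',cv2.resize(im[150:250,220:420],None,fx=4,fy=4))
E
```

```text
t 13.25 q [-17.8   1.5 -17.8  70.7  -0.   66. ] tcp [ 0.4884 -0.1564  0.0135] F [-1.1 -0.4 -0.5] op 0.0175
shift cm [ 0.35  1.09 -0.04] jaw z az 6.2
turn -0.1 or 179.9
[[ 0.    -0.109  0.994]
 [-0.     0.994  0.109]
 [-1.    -0.     0.   ]]
```

View pics/w10.png

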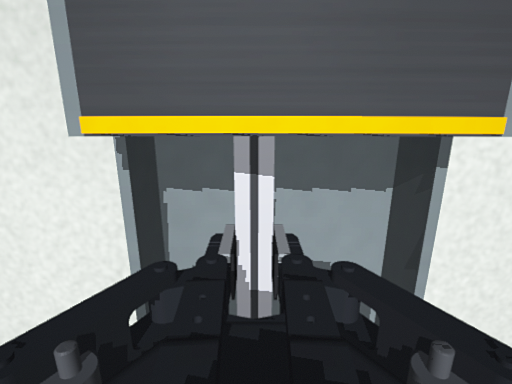

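View pics/s10c.png

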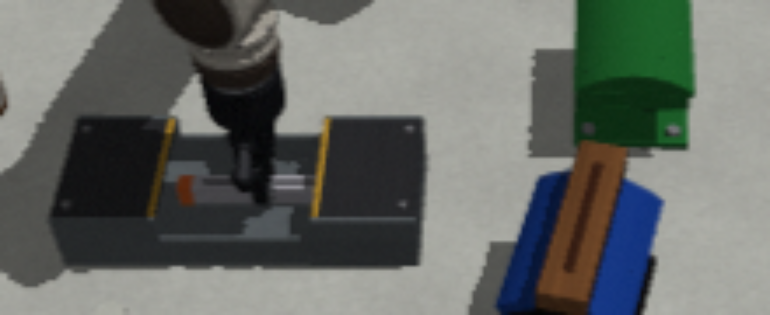

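View pics/t10c.png

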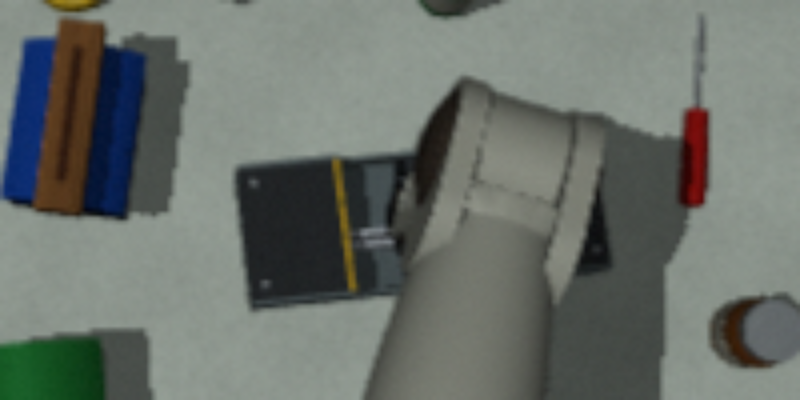

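```bash
python3 - <<'E'
from h import *
I,d,Q=load('scene','s10');hsv=cv2.cvtColor(I,cv2.COLOR_BGR2HSV)
L=np.stack([(Q[...,:2]-C0)@EX,(Q[...,:2]-C0)@EY],-1)
m=np.zeros(d.shape,bool);m[180:205,145:165]=1
m&=(hsv[...,0]<18)&(hsv[...,1]>110)
for v,u in np.argwhere(m): print(v,u,np.round(L[v,u],4),round(float(Q[v,u,2]),4),I[v,u])
print(proj('scene',np.array([W(-.005,y,.03) for y in (-.075,-.06,-.05,-.04)])))
E
```

```text
190 152 [-0.018  -0.0673] 0.03 [28 45 88]
190 153 [-0.0171 -0.0635] 0.0309 [28 45 90]
190 154 [-0.0149 -0.0592] 0.0335 [30 48 87]
191 151 [-0.0124 -0.0698] 0.0309 [24 46 87]
191 152 [-0.0158 -0.0675] 0.0271 [15 39 89]
191 153 [-0.0108 -0.0622] 0.0328 [14 37 89]
191 154 [-0.0116 -0.0589] 0.0319 [35 50 84]
192 151 [-0.0088 -0.0694] 0.0297 [21 43 86]
192 152 [-0.0115 -0.0669] 0.0267 [14 39 89]
192 153 [-0.0084 -0.0623] 0.0302 [15 39 89]
192 154 [-0.007  -0.0582] 0.0318 [37 51 85]
193 151 [ 0.0008 -0.0669] 0.0353 [11 38 88]
193 152 [-0.0014 -0.0642] 0.0328 [15 39 89]
193 153 [-0.0021 -0.0609] 0.0321 [14 39 89]
193 154 [-0.0022 -0.0575] 0.0319 [43 51 82]
194 150 [-0.0207 -0.0792] 0.0054 [35 41 63]
194 151 [ 0.0005 -0.068 ] 0.0297 [13 37 85]
194 152 [-0.0028 -0.0657] 0.0258 [13 37 84]
194 153 [-0.0014 -0.0616] 0.0275 [13 37 85]
194 154 [-0.0036 -0.0589] 0.025 [42 50 77]
195 151 [-0.0054 -0.071 ] 0.0175 [23 41 76]
195 152 [ 0.0038 -0.0642] 0.0281 [13 37 85]
195 153 [ 0.002  -0.0613] 0.0261 [15 39 86]
195 154 [-0.0007 -0.0588] 0.0229 [27 44 83]
196 151 [-0.0003 -0.0701] 0.0181 [23 41 74]
196 152 [-0.0011 -0.0669] 0.0171 [15 39 86]
196 153 [-0.0033 -0.0641] 0.0146 [12 37 85]
196 154 [-0.0027 -0.0604] 0.0153 [24 42 82]
197 151 [-0.0092 -0.0744] 0.0023 [37 44 66]
197 152 [-0.0001 -0.0675] 0.0129 [13 37 84]
197 153 [-0.0022 -0.0647] 0.0105 [15 38 87]
197 154 [ 0.0005 -0.0602] 0.0136 [19 41 84]
198 152 [ 0.0004 -0.0683] 0.0081 [24 39 64]
198 153 [ 0.0001 -0.0648] 0.0077 [24 40 65]
198 154 [-0.0049 -0.0631] 0.0019 [25 41 65]
[[149.23301711 192.75408665]
 [153.49891524 192.75998157]
 [156.34291667 192.76391767]
 [159.18699442 192.76785875]]
```

{"name": "play_rows", "arguments": {
  "rows": [
    [[0, 0.5, 0], 0, 1.2],
    [[0, 1, 0], 0, 1.2],
    [[0, 1.4, 0], 0, 1.2],
    [[0, 1.6, 0], 0, 1.2],
    [[0, 1.6, 0], 0, 1.2],
    [[0, 1.6, 0], 0, 1.2]
  ]
}}

```text
time: 13.9
ee_pos: [0.4866, -0.1403, 0.0135]
tcp_rot: [-45.4, 90.0, -39.1]
wrist_force: [-1.0, 0.2, -0.9]
opening: 0.0173
```

{"name": "play_rows", "arguments": {
  "rows": [
    [[0.15, 0, 0], 0, 1.2],
    [[0.15, 0, 0], 0, 2],
    [[0.15, 0, 0], 0, 3.5],
    [[0, 0, 0], 0, 4.5],
    [[0, 0, 0], 0, 4.5],
    [[-0.2, -2, 0], 0, 4.5],
    [[-0.2, -4, 0], 0, 4.5],
    [[-0.2, -5.5, 0], 0, 4.5],
    [[-0.2, -6.6, 0], 0, 4.5],
    [[-0.2, -6.6, 0], 0, 4.5],
    [[-0.2, -6.6, 0], 0, 4.5]
  ]
}}

```text
time: 14.82
ee_pos: [0.4936, -0.2062, 0.0153]
tcp_rot: [122.5, 90.0, 128.6]
wrist_force: [-0.0, 0.2, 0.1]
opening: 0.0455
```

```bash
python3 - <<'E'
from h import *
tgt(W(-.0126,-0.037,.012),6.3)
a=snap('wrist','w11')
im,d,o=snap('scene','s11');cv2.imwrite('pics/s11c.png',cv2.resize(im[140:230,100:320],None,fx=3.5,fy=3.5))
I,d,Q=load('wrist','w11')
L=np.stack([(Q[...,:2]-C0)@EX,(Q[...,:2]-C0)@EY],-1);z=Q[...,2]
m=(z>.022)&(z<.038)&(abs(L[...,0])<.035)&(abs(L[...,1])<.07)&(d>0);m[315:]=0
for y in np.arange(-.02,.075,.015):
    k=m&(abs(L[...,1]-y)<.006)
    if k.sum()>3:print(round(y,3),np.percentile(L[k][:,0],[2,98]),np.median(z[k]))
E
```

```text
t 14.82 q [-22.7   4.5 -14.5  71.1   0.   61.2] tcp [ 0.4936 -0.2062  0.0153] F [-0.   0.2  0.1] op 0.0455
shift cm [ 0.33 -0.09 -0.01] jaw z az 6.2
turn -0.1 or 179.9
[[-0.    -0.107  0.994]
 [ 0.     0.994  0.107]
 [-1.     0.    -0.   ]]
-0.02 [-0.02151266  0.01447773] 0.029667811382168813
-0.005 [-0.02127976 -0.00386193] 0.029645618682480723
0.01 [-0.02141513 -0.00406076] 0.029630058875689647
0.025 [-0.02130075 -0.00385479] 0.029683249440794646
0.04 [-0.02131739 -0.00406969] 0.029611261773720643
0.055 [-0.02132721 -0.00391808] 0.029618311473400966
0.07 [-0.02122731 -0.00403981] 0.02964618672998212
```

View pics/w11.png

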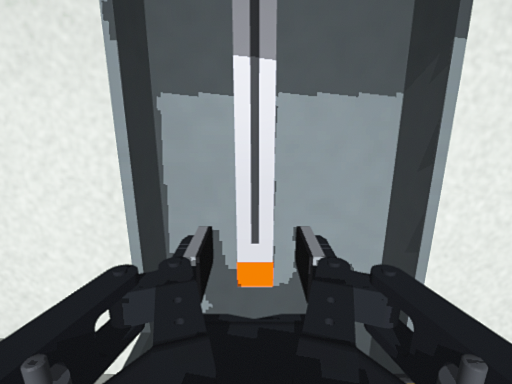

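View pics/s11c.png

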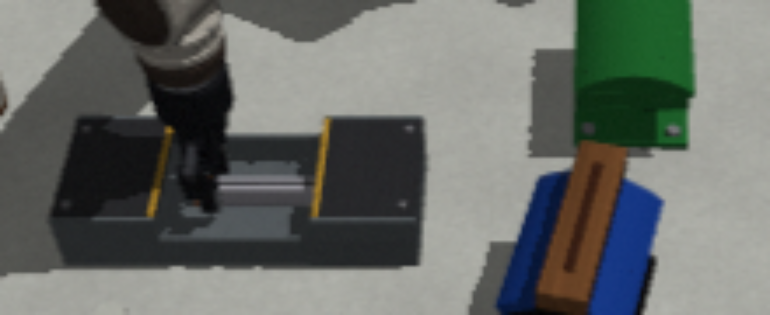

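```bash
python3 - <<'E'
from h import *
I,d,Q=load('wrist','w11')
L=np.stack([(Q[...,:2]-C0)@EX,(Q[...,:2]-C0)@EY],-1);z=Q[...,2]
for r in range(240,300,6): print(r,L[r,255],z[r,255],I[r,255])
E
```

```text
240 [-0.01234767 -0.02924364] 0.031137865592917174 [80 76 73]
246 [-0.01234916 -0.03316637] 0.029697883320704166 [230 223 221]
252 [-0.01235228 -0.03688538] 0.02888054065286999 [229 223 221]
258 [-0.01235975 -0.03969917] 0.029901831455488637 [229 223 220]
264 [-0.01236488 -0.04308169] 0.029898286768017396 [  0 130 246]
270 [-0.01237125 -0.04619474] 0.030425092708351614 [  0 130 245]
276 [-0.01237545 -0.04994454] 0.02995054749437487 [  0 130 245]
282 [-0.01237983 -0.05374063] 0.02951637556870365 [  0 130 245]
288 [-0.01233574 -0.07323401] 0.005923594813917771 [91 84 72]
294 [-0.01234148 -0.07777519] 0.005569067095023583 [89 86 78]
```

{"name": "play_rows", "arguments": {
  "rows": [
    [[0.35, -0.1, 0], 0, 4.5],
    [[0.35, -0.1, 0], 0, 4.5],
    [[0.35, -0.1, 0], 0, 1.2],
    [[0.35, -0.1, 0], 0, 1.2],
    [[0.35, -0.1, 0], 0, 1.2],
    [[0.35, -0.1, 0], 0, 1.2],
    [[0.35, -0.1, 0], 0, 1.2],
    [[0.35, -0.1, 0], 0, 1.2]
  ],
  "squeeze": 20
}}

```text
time: 15.58
ee_pos: [0.4939, -0.207, 0.012]
tcp_rot: [54.5, 90.0, 60.7]
wrist_force: [-0.1, 0.8, 1.6]
opening: 0.0177
```

{"name": "play_rows", "arguments": {
  "rows": [
    [[-0.5, 0, 0], 0, 1.2],
    [[-1, 0, 0], 0, 1.2],
    [[-1.5, 0, 0], 0, 1.2],
    [[-2, 0, 0], 0, 1.2],
    [[-2.5, 0, 0], 0, 1.2],
    [[-3, 0, 0], 0, 1.2],
    [[-3.5, 0, 0], 0, 1.2],
    [[-4, 0, 0], 0, 1.2],
    [[-4, 0, 0], 0, 1.2],
    [[-4, 0, 0], 0, 1.2]
  ]
}}

```text
time: 16.42
ee_pos: [0.494, -0.2071, 0.0522]
tcp_rot: [-26.4, 90.0, -20.2]
wrist_force: [0.6, 0.8, -1.5]
opening: 0.0176
```

```bash
cat > look.py <<'E'
from h import *
import sys
k=sys.argv[1]
tgt(W(-.0126,-0.037,.082),6.3)
snap('wrist','w'+k)
im,d,o=snap('scene','s'+k);cv2.imwrite('pics/s%sc.png'%k,cv2.resize(im[100:230,100:320],None,fx=3.5,fy=3.5))
E
python3 look.py 12
```

```text
t 16.42 q [-22.7   3.4 -11.5  75.1   0.   61. ] tcp [ 0.494  -0.2071  0.0522] F [ 0.6  0.8 -1.5] op 0.0176
shift cm [-2.98  0.   -0.04] jaw z az 6.2
turn -0.1 or 179.9
[[ 0.    -0.108  0.994]
 [-0.     0.994  0.108]
 [-1.    -0.     0.   ]]
```

View pics/w12.png

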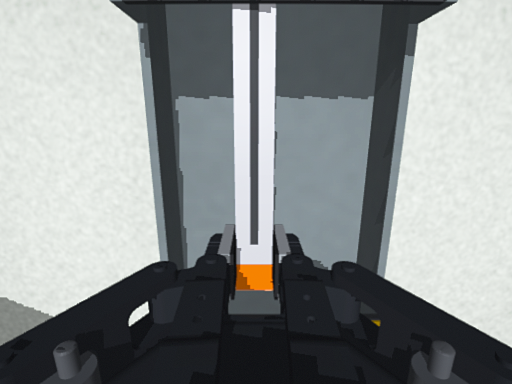

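View pics/s12c.png

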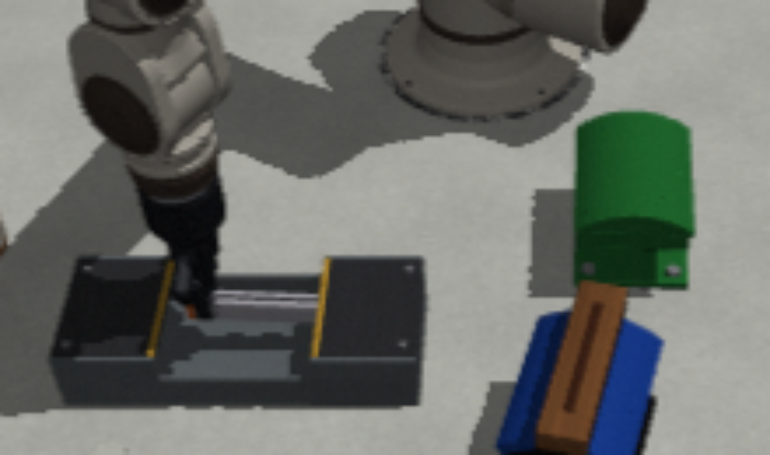

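```bash
cat > tilt.py <<'E'
from h import *
import sys
f='w'+sys.argv[1]
I,d,Q=load('wrist',f); a=np.load('pics/%s.npz'%f)
M=R.from_euler('xyz',a['r'],degrees=True).as_matrix(); T=(Q-a['p'])@M
L=(Q[...,:2]-C0)@EY
m=(abs(T[...,2])<.007)&(d>0)&(I.mean(2)>90)&(T[...,1]>.005)&(T[...,1]<.22)&(T[...,0]<.12); m[300:]=0
X=np.c_[L[m],Q[m][:,2]]
if len(X)>20:
    v=cv2.fitLine(X.astype(np.float32),cv2.DIST_HUBER,0,.01,.01).ravel()
    print(len(X),'y',X[:,0].min(),X[:,0].max(),'z',X[:,1].min(),X[:,1].max(),'tilt',np.degrees(np.arctan2(-v[1]*np.sign(v[0]),abs(v[0]))),'resid med',np.median(abs((X-v[2:])@[-v[1],v[0]])))
E
python3 tilt.py 12
```

```text
5811 y -0.03194115074178397 0.07415337164376139 z 0.061172409262805066 0.07119128301974219 tilt 3.4641924 resid med 0.0004393410791703578
```

{"name": "play_rows", "arguments": {
  "rows": [
    [[-0.4, 0, 0], 0, 1.2],
    [[-0.8, 0, 0], 0, 1.2],
    [[-1.2, 0, 0], 0, 1.2],
    [[-1.6, 0, 0], 0, 1.2],
    [[-2, 0, 0], 0, 1.2],
    [[-2.4, 0, 0], 0, 1.2],
    [[-2.8, 0, 0], 0, 1.2],
    [[-2.8, 0, 0], 0, 1.2],
    [[-2.8, 0, 0], 0, 1.2]
  ]
}}

```text
time: 17.27
ee_pos: [0.4941, -0.2072, 0.0803]
tcp_rot: [-26.8, 90.0, -20.5]
wrist_force: [0.1, 0.3, -1.4]
opening: 0.0176
```

```bash
python3 look.py 13; python3 tilt.py 13
```

```text
t 17.27 q [-22.8   2.7  -9.   78.2   0.   61. ] tcp [ 0.4941 -0.2072  0.0803] F [ 0.1  0.3 -1.4] op 0.0176
shift cm [-0.17  0.01 -0.05] jaw z az 6.2
turn -0.1 or 179.9
[[ 0.001 -0.108  0.994]
 [-0.     0.994  0.108]
 [-1.    -0.     0.001]]
5195 y -0.03207313268730042 0.08071033681828596 z 0.0618669484715757 0.09684350480612822 tilt 16.912117 resid med 0.0004706135616048259
```

View pics/w13.png

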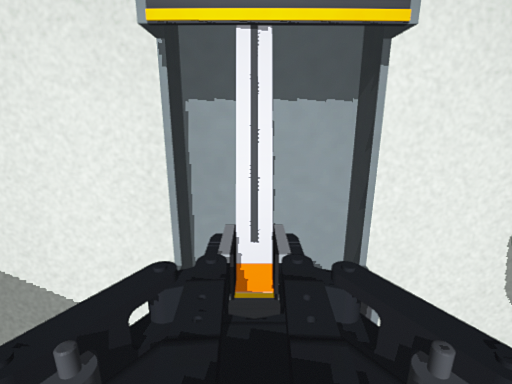

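View pics/s13c.png

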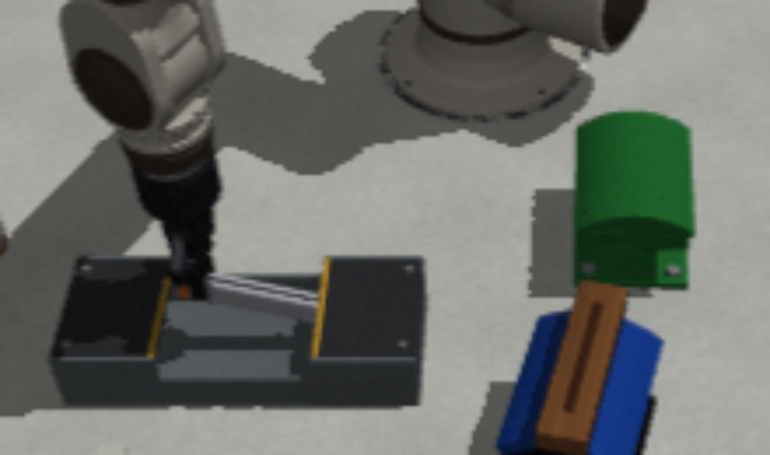

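{"name": "play_rows", "arguments": {
  "rows": [
    [[-0.3, -0.8, 0], 0, 1.2],
    [[-0.7, -1.8, 0], 0, 1.2],
    [[-1.1, -3, 0], 0, 1.2],
    [[-1.5, -4.2, 0], 0, 1.2],
    [[-1.9, -5.4, 0], 0, 1.2],
    [[-2.3, -6.6, 0], 0, 1.2],
    [[-2.7, -7.8, 0], 0, 1.2],
    [[-3.1, -9, 0], 0, 1.2],
    [[-3.5, -10, 0], 0, 1.2],
    [[-3.8, -11, 0], 0, 1.2],
    [[-4, -11.5, 0], 0, 1.2],
    [[-4, -11.5, 0], 0, 1.2]
  ]
}}

```text
time: 18.37
ee_pos: [0.5065, -0.3227, 0.1203]
tcp_rot: [-46.3, 90.0, -40.1]
wrist_force: [0.3, 0.5, -0.9]
opening: 0.0175
```

```bash
python3 look.py 14; python3 tilt.py 14
```

```text
t 18.37 q [-32.5  11.1   4.6  83.5  -0.   51.3] tcp [ 0.5065 -0.3227  0.1203] F [ 0.3  0.5 -0.9] op 0.0175
shift cm [ 3.83 11.62 -0.05] jaw z az 6.2
turn -0.1 or 179.9
[[ 0.    -0.107  0.994]
 [-0.     0.994  0.107]
 [-1.    -0.     0.   ]]
5367 y -0.14821621699746612 -0.029209903997434034 z 0.09692760266643446 0.13711307799783065 tilt 17.428144 resid med 0.0004262481812277443
```

View pics/s14c.png

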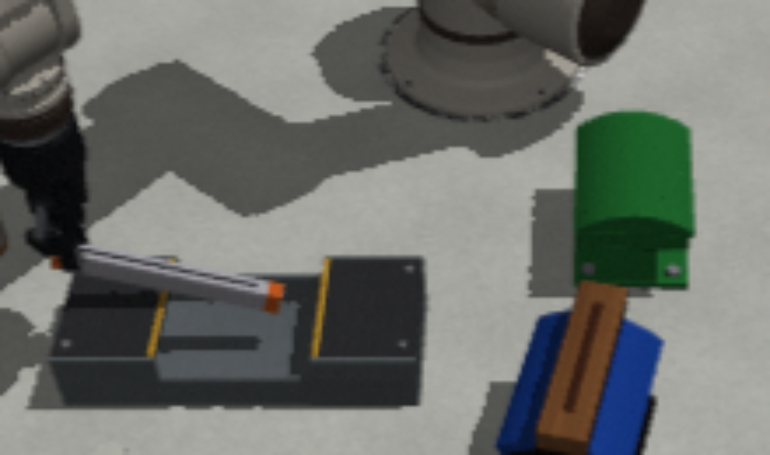

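View pics/w14.png

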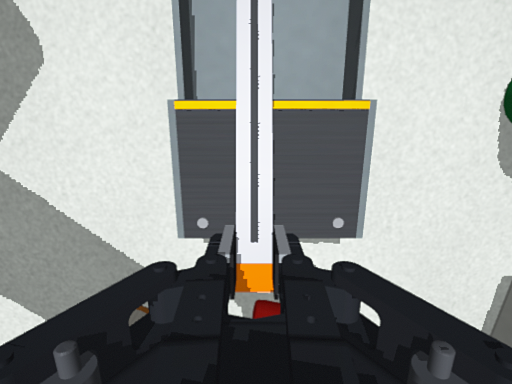

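{"name": "play_rows", "arguments": {
  "rows": [
    [[-0.5, 0, 0], 0, 1.2],
    [[-1.5, 0, 0], 0, 1.2],
    [[-3, 0, 0], 0, 1.2],
    [[-5, 0, 0], 0, 1.2],
    [[-7, 0, 0], 0, 1.2],
    [[-9, 0, 0], 0, 1.2],
    [[-11, 0.5, 0], 0, 1.2],
    [[-13, 1.5, 0], 0, 1.2],
    [[-15, 3, 0], 0, 1.2],
    [[-16.5, 4, 0], 0, 1.2],
    [[-17.5, 5, 0], 0, 1.2],
    [[-18, 5.5, 0], 0, 1.2]
  ],
  "squeeze": 60
}}

```text
time: 19.47
ee_pos: [0.5005, -0.2655, 0.3024]
tcp_rot: [-31.0, 89.8, -24.7]
wrist_force: [-0.8, 0.3, -1.7]
opening: 0.0163
```

{"name": "play_rows", "arguments": {
  "rows": [
    [[0, 0, 0], 0, 1.2],
    [[0, 0, 0], 0, 1.2],
    [[0, 0, 0], 0, 1.2],
    [[0, 0, 0], 0, 1.2],
    [[0, 0, 0], 0, 1.2],
    [[0, 0, 0], 0, 1.2],
    [[0, 0, 0], 0, 1.2],
    [[0, 0, 0], 0, 1.2],
    [[0, 0, 0], 0, 1.2],
    [[0, 0, 0], 0, 1.2]
  ]
}}

```text
time: 20.3
ee_pos: [0.5003, -0.2668, 0.3]
tcp_rot: [-50.8, 90.0, -44.6]
wrist_force: [0.7, -0.6, -0.7]
opening: 0.0165
```

```bash
python3 look.py 15; python3 tilt.py 15; python3 - <<'E'
from h import *
I,d,Q=load('scene','s15');hsv=cv2.cvtColor(I,cv2.COLOR_BGR2HSV)
B=(abs(Q[...,0]-.589)<.15)&(abs(Q[...,1]-.174)<.12)&(Q[...,2]>.125)&(Q[...,2]<.16)&(hsv[...,0]<22)&(hsv[...,1]>90)&(d>0)
X=Q[B]; r=cv2.minAreaRect((X[:,:2]*1000).astype(np.float32));print(len(X),r,np.median(X[:,2]))
im,d,o=snap('top','t15'); cv2.imwrite('pics/t15c.png',cv2.resize(im[90:270,80:440],None,fx=2.2,fy=2.2)); print(o['time'],np.abs(o['qd']).max())
E
```

```text
t 20.3 q [-28.1   9.7  23.  103.4  -0.   55.7] tcp [ 0.5003 -0.2668  0.3   ] F [ 0.7 -0.6 -0.7] op 0.0165
shift cm [21.8   6.   -0.03] jaw z az 6.2
turn -0.1 or 179.9
[[ 0.    -0.108  0.994]
 [-0.     0.994  0.108]
 [-1.    -0.     0.   ]]
5026 y -0.09198071846383749 0.02726476439179934 z 0.27603581119330356 0.3164864835550918 tilt 17.396902 resid med 0.00042412286026752787
692 ((593.0267944335938, 174.52066040039062), (45.60641098022461, 186.08555603027344), 83.23953247070312) 0.138939027555807
20.4 0.11914603100999567
```

View pics/s15c.png

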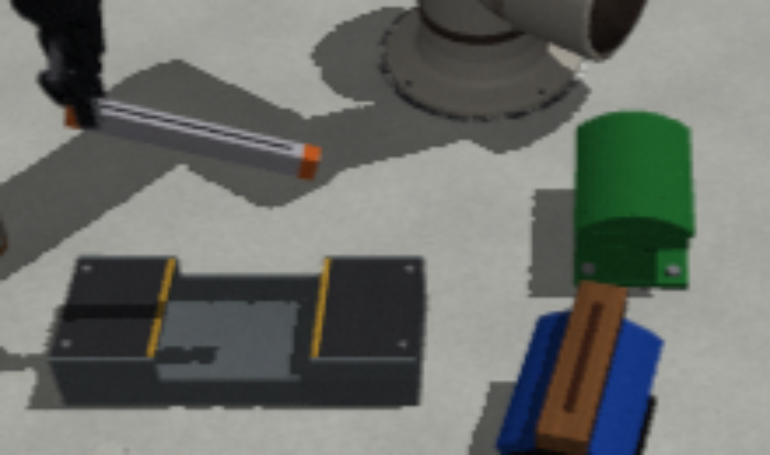

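View pics/t15c.png

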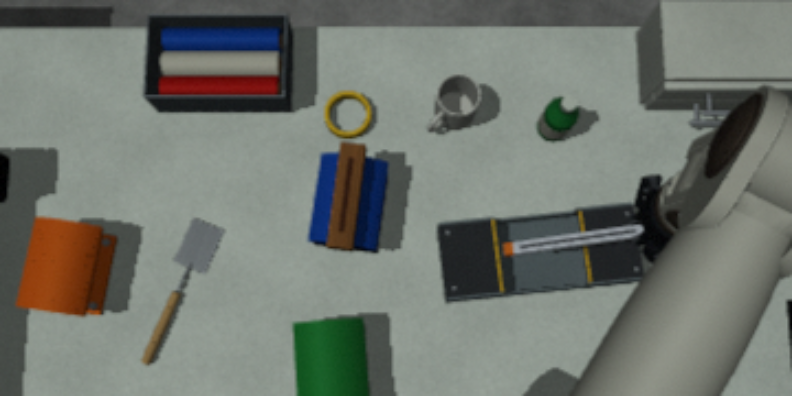

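```bash
python3 -c "
from workcell import bot
print(bot.job_done())"
```

```text
the job is handed in; nothing more can be done
None
```

I placed the wooden block on the crown of the blue platen and let it go. I then slid the bar under the +y cover, regripped it near its -y end and tilted it to about 17° against the cover edge. From there I drew it out slantwise. I handed the job in at about 20.4 s; it reported no verdict.

**Block:** the last camera check put its top centre about 3 mm from the crown I had measured at the start, at the expected height. My only direct tilt measurement was just after release, when it was level. It looked level in the last pictures.

**Bar:** it is held still at 60 N, tilted 17°. The grip end is near 0.31 m and I estimate the lower end at about 0.25 m, well above the 0.128 m needed. It is clear of the tray, platen and block.

**Other things on the table:** those visible in the last overhead picture (mug, tape roll, bottle, scraper) look undisturbed. The screwdriver and jar were outside that crop or hidden by the arm, so I did not check them at the end. The arm stayed well away from both.

No check failed. The cameras differed by a few millimetres on the tray and platen positions, within what their calibration allows.

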